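# Pin the three storage tiers together with their locking rod

## Task

The plastic storage stack has been knocked out of line, its top tier pulled forward and its middle tier shoved back on their rails. Bring the tiers into line and pin them together: take the steel locking rod out of the bamboo stand and thread it down through the side knuckles of all three tiers until its grip sits fully home on the top knuckle, then let go. Feel for the holes and go gently, never forcing or dropping the rod, because the knuckles crack, and leave everything else where it stands.

Things in the scene. Friction and masses are not known exactly. Their poses are not given: they have to be found in the camera images.
- stack: bottom one of three like pastel plastic trays stacked on rails, stuck to the counter. Each tier is 180 long (x), 150 wide (y), 42 high (stack 126), walls 3; back and sides full height, front wall (x = -90) 30 high. Origin: centre of the underside; x runs along the rails from front to back, z up. More than 30 N, even for a moment, between rod and stack cracks a knuckle.
- bottom_knuckle (a point): centre of the hole's mouth on the bottom tier's knuckle, 42 above the counter, at x = -30, y = -89 of stack, axes alike. A knuckle is a lug 60 long (x), 28 wide, 12 thick, on the tier's right side (-y), its top flush with the tier's rim, with an upright through hole of 11.5 diameter in its middle; 30 of air between one knuckle and the next.
- middle_line (a point): point 84 above the counter straight above bottom_knuckle: where the mouth of the middle tier's hole belongs. Fixed to the bottom tier; the middle tier itself is NOT measured: it starts 5 to 23 back of this point along the stack's +x (no sideways error), so find its hole by feel. It slides 24 either way, at about 3.5 N; a rod through its hole drags it along.
- top_knuckle (a point): centre of the hole's mouth on the top tier's knuckle, 126 above the counter; moves with the top tier, axes as the stack's; in line when straight above bottom_knuckle.
- top_tier (a joint): slide of the top tier along the stack's x: 0 in line, negative pulled forward; starts at -0.022 to -0.010. Pushing takes about 2.5 N; there is no stop or click at 0 (travel 40 either way) and the tier stays where it is left; a rod in its hole drags it along. Its front wall spans 84 to 114 above the counter, at stack x = -90 plus this value.
- rod: locking rod, about 90 g: steel shank of 9 diameter, 112 long, foot bevelled to 8 diameter over the last 3; on its top a white plastic square grip 22 x 22, 36 tall (148 overall). Origin: centre of the foot; z runs along the rod to the grip, x and y are square to the grip's faces. Starts upright in the stand, at most 4 degrees leaning, grip 122 to 158 above the counter.
- rod_tip (a point): centre of the rod's foot (lower end)
- rod_shoulder (a point): centre of the underside of the rod's grip, 112 above the foot; this face rests on the top knuckle when the rod is home
- stand: bamboo block fixed to the counter, 60 (x) x 120 (y) x 60 high, origin at the centre of the underside, z up; two bores of 12 diameter, 50 deep, at y = -30 (the rod) and y = +30 (the muddler)
- muddler: bystander: plain wooden stick 115 long standing in the other bore of the stand, its top 125 above the counter; origin at its foot
- bell: bystander: chrome desk bell, 84 diameter, 58 high; origin at the underside
- jar: bystander: blue glass jar with lid, 84 diameter, 130 high; origin at the underside
- shaker: bystander: salt shaker, 40 diameter, 68 high; origin at the underside
- mug: bystander: white mug, 76 diameter, 90 high; origin at the underside
- crayon0: bystander: orange crayon, 90 long, lying in a grey tray (90 x 150 x 18 high); origin at the middle of its underside
- crayon1: bystander: the second orange crayon in the tray, alike
There are look-alikes about, which are no part of the job. What is shaped like the rod but green or yellow is not meant.

How it is judged (in metres and radians):
At the end, for the whole second after the job is handed in: Rod released, at rest, upright within 4 deg, through all three knuckles: foot 24 mm or more below the bottom knuckle's top and within 5 mm of its axis; grip resting on the top knuckle (gap under 2 mm, centred within 4 mm); top knuckle within 5 mm of straight above the bottom one (horizontal distance between each of top_knuckle, rod_tip and bottom_knuckle below 0.005 m and z of rod_shoulder in the frame of top_knuckle between -0.003 and 0.002 m and horizontal distance between rod_shoulder and top_knuckle below 0.004 m and z of rod_tip in the frame of bottom_knuckle below -0.024 m and angle between rod's own z axis and vertical below 0.07 rad and linear speed of rod below 0.02 m/s); the robot touches nothing.
It fails at once if the rod is forced: more than 30 N between the rod and the stack (contact force between rod and stack above 30 N).
It fails at once if a bystander is shifted by more than 25 mm (distance of any of muddler, bell, jar, shaker, mug, crayon0, crayon1 from where it was at the start of the episode above 0.025 m).
It also fails if it takes over 72 s, if anything falls off the work surface, if the arm or the gripper's body presses on something with over 40 N, if the wrist force passes 120 N, or if a joint passes its speed limit or range.

## Robot

A 6-joint arm with a two-finger parallel gripper is mounted at the origin on the work surface. World frame = base frame: x ahead of the robot, y to its left, z up, the work surface at z = 0. Lengths are in m, angles in degrees, forces in N, time in s.
With the tool pointing down it reaches from about 0.225 to 0.875 m from the base axis. Payload 3.4 kg.
Tool frame: the origin (TCP) lies on the centre line of the jaws, within the pads' length; the fingertips stand 19 mm ahead of it and the grasp point (between the pads) is the TCP; x points along the fingers, y is the direction in which the jaws open and shut, and the axes are right-handed (so a half turn about x gives the same grasp; the last joint's range is limited). The gripper opens to 85 mm and grips with 20 to 120 N. Pads are 22 mm wide; open, the fingers measure 114 mm over their backs; the gripper's body (76 mm by 85 mm) begins 54 mm behind the grasp point. The pads swing forward as they close: fully open they stand 13 mm farther back than shut.
Start: joints at [-84.11, 15.808, 86.224, -0, 77.962, -6.933], TCP at [0.128, -0.561, 0.25] pointing down, gripper open.
Joint ranges: [-165.64, 165.64], [-43.16, 119.46], [12.63, 154.43], [-67.54, 247.53], [6.08, 155.33], [-154.97, 154.97]. Speed limits (degrees/s): [147.25, 147.25, 180, 180, 180, 180].

## Interface

Orientations are given as [roll, pitch, yaw] about the fixed x, y, z axes, in that order (R = Rz(yaw) Ry(pitch) Rx(roll)).
In Python, from rig import r gives the robot as it stands.
- The arm moves only by the shell command python3 -m jog 'ROWS' [FORCE]. ROWS is JSON, a list of rows, each a list of 7 numbers: the turn, a rotation vector about the tool's x, y, z in rad, then the shift along the tool's x, y, z in m, then the finger opening in m, from 0 to 0.0854. In form: [[wx, wy, wz, tx, ty, tz, jaw], ...]. A call has 1 to 10 rows; each row is the pose to reach, as a shift and turn from the pose commanded when the call began, along the tool's axes at that moment; what a row does not reach only later rows make up. A row lasts 1/10 s, in which the tool goes at most 50 mm and 8.59 degrees, less where a joint would pass 70% of its speed; a pose out of reach is approached as far as the arm can. A call with a gripper value outside its range is refused whole. The fingers move at their own pace and stop on an object; FORCE is the grip in N (left out, the last holds). Time passes only in rows, so rows that repeat a pose let the fingers close. It gives the time, the measured TCP pose, the force and the opening at its end, in the units of the state.
- r.observe(): the state, without advancing time (a new reading comes with each control period).
- r.camera(name): name is "side" or "top" or "wrist"; returns a dict with "pixels" (400x640x3 uint8, red, green, blue), "camera_matrix" (3x3 intrinsics, pixels), "k1" (the pictures are not rectified: a ray, as slopes to the right and down, at radius r is drawn at 1 + k1 r^2 times it, then the intrinsics apply), "rvec" (rotation vector, rad) and "tvec" (3), from world to camera coordinates, as OpenCV has them. Camera axes: x right, y down, z forward; pixel columns grow to the right and rows downward; lengths in m; the calibration is good to about 2 mm. A picture is of the moment at which its call begins. There is no depth.
- r.finish_job(): hands the job in, once; it reports no verdict.
The state is a dict: "t": time; "q": joint angles; "qd": joint speeds; "tau": joint torques, N m; "ee_pos": TCP position; "orientation": TCP orientation; "ft_force": force on the tool from outside, world axes, zero at the start; "torque": the same for the moment, N m; "width": finger opening in m.
Only numpy, scipy, OpenCV 4.12 (cv2) and the standard library are available. Lean on these libraries where they do the work, as an engineer would, in place of code of your own. Each camera call takes 0.05 s, during which the arm holds its last target.

## Working session

There is one attempt and no reset: what is moved stays moved. The work goes in short steps, Python scripts to look and compute and a shell command to move; the robot and the scene stay as the last step left them, time stands still between calls to the robot, and variables do not carry over. Pictures are saved under pics/ and viewed, and the job is handed in when it is done.

```bash
ls; mkdir -p pics; python3 - <<'E'
from rig import r
import cv2
s=r.observe()
print(s)
for n in("side","top","wrist"):
    c=r.camera(n); cv2.imwrite(f"pics/{n}0.png",c["pixels"][:,:,::-1])
    print(n,c["camera_matrix"].tolist(),c["k1"],c["rvec"],c["tvec"])
E
```

```text
pics
{'t': 0.0, 'q': array([-8.41110712e+01,  1.58487567e+01,  8.62959942e+01, -1.69760971e-04,
        7.79614088e+01, -6.93140216e+00]), 'qd': array([-0.07252102, -0.01688687, -0.02687452,  0.1140796 ,  0.00360272,
        0.0379991 ]), 'tau': array([ 1.20417313e-03, -4.16777158e+01, -2.45809829e+01, -4.94683616e-05,
        1.11404329e-02, -6.80966707e-06]), 'ee_pos': array([ 0.12754558, -0.56016861,  0.249423  ]), 'orientation': array([-96.84183059,  89.89384011,  95.97853588]), 'ft_force': array([-0.00728452, -0.8124635 , -0.48186134]), 'torque': array([ 0.03081158, -0.03792126,  0.06131081]), 'width': 0.08559975738441489}
side [[496.77828986930007, 0.0, 308.96232672502396], [0.0, 496.77828986930007, 197.59043193659284], [0.0, 0.0, 1.0]] 0.01489685375116921 [ 2.11743834 -0.18412074  0.08278306] [-0.57930493  0.11586549  1.30522913]
top [[383.1755532887729, 0.0, 322.57993729302757], [0.0, 383.1755532887729, 195.2488862823585], [0.0, 0.0, 1.0]] -0.011177328274166905 [ 2.11024945 -2.17208342  0.16194633] [-0.01623108  0.56177559  1.12941988]
wrist [[304.9370421060474, 0.0, 324.04915168934576], [0.0, 304.9370421060474, 198.8755204464145], [0.0, 0.0, 1.0]] -0.059449814252985185 [-2.26050499  1.80160389  0.27990461] [-0.57359113 -0.04002716  0.38183442]
```

View pics/side0.png

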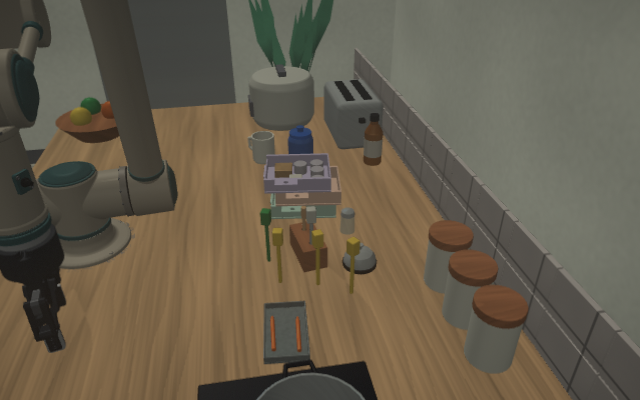

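View pics/top0.png

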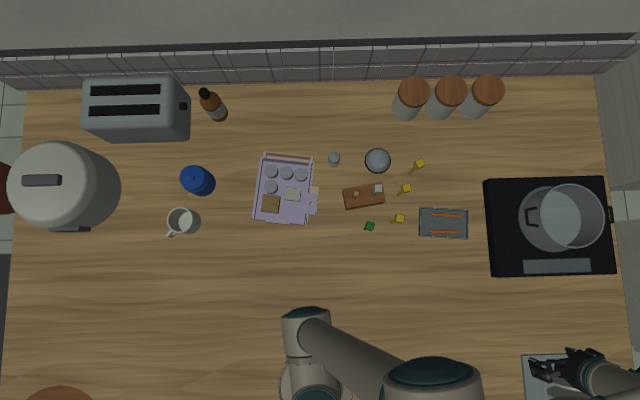

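View pics/wrist0.png

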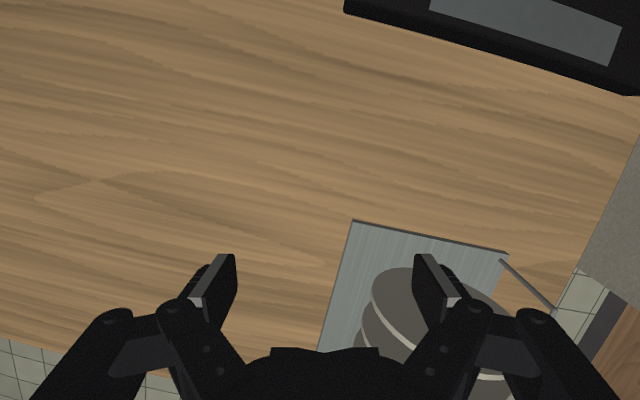

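```bash
cat > h.py <<'E'
import numpy as np, cv2
from rig import r
def cam(n):
    c=r.camera(n); c["R"]=cv2.Rodrigues(np.array(c["rvec"],float))[0]; c["t"]=np.array(c["tvec"],float).ravel(); return c
def proj(c,P):
    P=np.atleast_2d(P); q=P@c["R"].T+c["t"]; s=q[:,:2]/q[:,2:]; rr=(s**2).sum(1,keepdims=True)
    s=s*(1+c["k1"]*rr); K=np.array(c["camera_matrix"]); return s*[K[0,0],K[1,1]]+[K[0,2],K[1,2]]
def ray(c,uv):
    K=np.array(c["camera_matrix"]); d=(np.array(uv,float)-[K[0,2],K[1,2]])/[K[0,0],K[1,1]]
    s=d.copy()
    for _ in range(20): s=d/(1+c["k1"]*(s@s))
    v=c["R"].T@np.array([s[0],s[1],1.]); return -c["R"].T@c["t"], v/np.linalg.norm(v)
def atz(c,uv,z):
    o,v=ray(c,uv); return o+v*(z-o[2])/v[2]
def tri(*cu):
    A=0;b=0;
    for c,uv in cu:
        o,v=ray(c,uv); M=np.eye(3)-np.outer(v,v); A=A+M; b=b+M@o
    return np.linalg.solve(A,b)
def save(c,name,box=None,k=1,marks=()):
    im=c["pixels"][:,:,::-1].copy()
    if box is None: box=(0,0,640,400)
    x0,y0,x1,y1=box
    im=cv2.resize(im[y0:y1,x0:x1],None,fx=k,fy=k,interpolation=cv2.INTER_CUBIC)
    for m in marks:
        p=(int((m[0]-x0+.5)*k),int((m[1]-y0+.5)*k)); cv2.drawMarker(im,p,(0,0,255),cv2.MARKER_CROSS,9,1)
    cv2.imwrite("pics/"+name,im)
E
python3 - <<'E'
from h import *
c=cam("side"); save(c,"s1.png",(230,120,390,300),5) if 0 else save(c,"s1.png",(240,140,390,280),5)
t=cam("top"); save(t,"t1.png",(240,140,440,260),4)
for c in(c,t): print(-c["R"].T@c["t"], c["R"][2])
E
```

```text
[ 0.40953751 -1.13230977  0.77639919] [ 0.13271262  0.84026326 -0.52568529]
[ 0.38297145 -0.03168125  1.20157134] [ 1.51924718e-01 -6.50854781e-04 -9.88391854e-01]
```

View pics/s1.png

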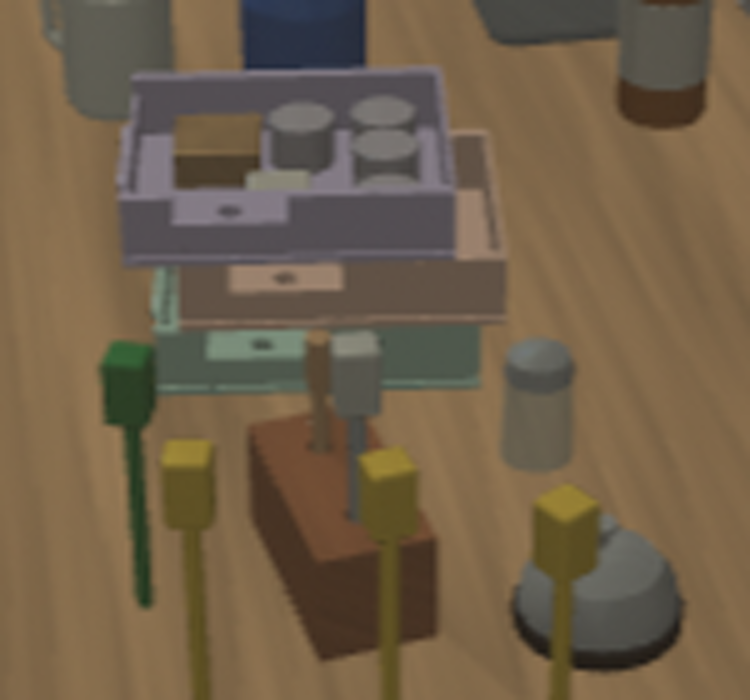

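View pics/t1.png

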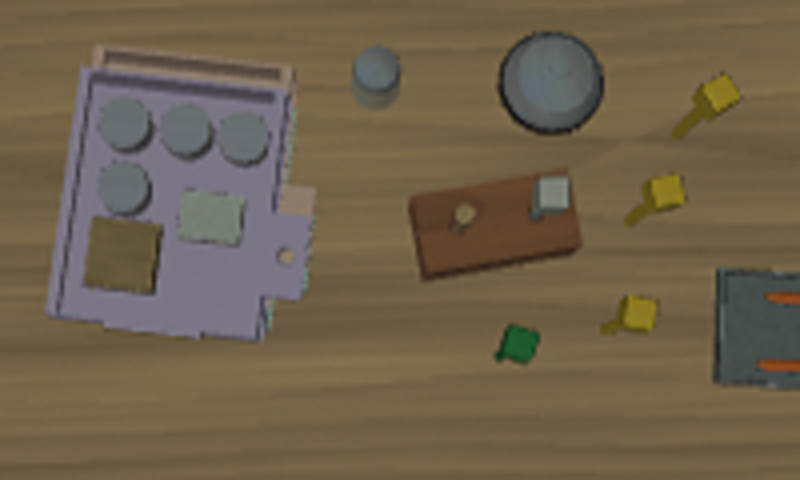

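```bash
python3 - <<'E'
from h import *
np.set_printoptions(precision=4,suppress=True)
s=cam("side");t=cam("top")
S=lambda x,y:((x+.5)/5-.5+240,(y+.5)/5-.5+140)
T=lambda x,y:((x+.5)/4-.5+240,(y+.5)/4-.5+140)
print("top hole",tri((s,S(230,211)),(t,T(286,256))),atz(s,S(230,211),.126),atz(t,T(286,256),.126))
print("bot hole",atz(s,S(262,345),.042)); print("mid hole",atz(s,S(285,278),.084))
print("grip top",tri((s,S(357,342)),(t,T(555,189))))
print("tier top corners z.126 (front full side walls)")
for p in [(85,66),(290,90)]: print(atz(t,T(*p),.126))
for p in [(50,316),(263,340)]: print(atz(t,T(*p),.114),atz(t,T(*p),.126))
print("knuckle crn",[atz(t,T(*p),.126) for p in [(311,216),(303,299)]])
print("stand top crn",[atz(t,T(*p),.06) for p in [(411,198),(567,170),(581,244),(424,278)]])
print("stand side", [atz(s,S(*p),.06) for p in [(250,427),(435,540),(322,560)]])
print("muddler",tri((s,S(317,335)),(t,T(465,212))))
print("green",tri((s,S(132,348)),(t,T(521,338))))
for a,b in [((188,450),(640,308)),((388,460),(668,185)),((566,500),(722,88))]: print("yellow",tri((s,S(*a)),(t,T(*b))))
print("rod at bore",atz(s,S(355,520),.06))
E
```

```text
top hole [0.5262 0.0008 0.1236] [ 0.5264 -0.0033  0.126 ] [0.5253 0.0007 0.126 ]
bot hole [ 0.5403 -0.0059  0.042 ]
mid hole [ 0.5539 -0.0074  0.084 ]
grip top [ 0.5628 -0.1874  0.1566]
tier top corners z.126 (front full side walls)
[0.6678 0.1425 0.126 ]
[ 0.6456 -0.0051  0.126 ]
[0.4887 0.1701 0.114 ] [0.4875 0.1679 0.126 ]
[0.4672 0.0188 0.114 ] [0.4663 0.0183 0.126 ]
knuckle crn [array([ 0.5534, -0.0177,  0.126 ]), array([ 0.4944, -0.0105,  0.126 ])]
stand top crn [array([ 0.5754, -0.0927,  0.06  ]), array([ 0.5935, -0.2116,  0.06  ]), array([ 0.5366, -0.2192,  0.06  ]), array([ 0.5144, -0.1003,  0.06  ])]
stand side [array([ 0.5208, -0.1077,  0.06  ]), array([ 0.5943, -0.2161,  0.06  ]), array([ 0.5395, -0.2214,  0.06  ])]
muddler [ 0.5533 -0.1274  0.1237]
green [ 0.4612 -0.16    0.1482]
yellow [ 0.4788 -0.2434  0.1462]
yellow [ 0.5638 -0.2678  0.147 ]
yellow [ 0.6324 -0.3102  0.147 ]
rod at bore [ 0.5598 -0.1938  0.06  ]
```

```bash
cat >> h.py <<'E'
from scipy.spatial.transform import Rotation as Ro
np.set_printoptions(precision=4,suppress=True)
def tool(s=None):
    s=s or r.observe(); return np.array(s["ee_pos"]),Ro.from_euler("xyz",s["orientation"],degrees=True).as_matrix()
def plan(target,jaw_yaw=None):
    """shift in tool axes to target and rotvec making tool x down and jaw (tool y) along yaw (nearest half turn)"""
    p,R=tool(); sh=R.T@(np.array(target)-p)
    out=[sh]
    if jaw_yaw is not None:
        best=None
        for k in(0,180):
            a=np.deg2rad(jaw_yaw+k); y=np.array([np.cos(a),np.sin(a),0]); x=np.array([0,0,-1.]); G=np.c_[x,y,np.cross(x,y)]
            w=Ro.from_matrix(R.T@G).as_rotvec()
            if best is None or np.linalg.norm(w)<np.linalg.norm(best): best=w
            print("alt",w)
        out.append(best)
    return out
def st():
    s=r.observe(); print("t",s["t"],"p",s["ee_pos"],"F",s["ft_force"],"w",round(s["width"],4)); return s
E
python3 - <<'E'
from h import *
p,R=tool(); print(p); print(R)
c=cam("wrist"); print("cam in tool",R.T@(-c["R"].T@c["t"]-p)); print("cam axes in tool(rows)",c["R"]@R)
print(plan([0.545,-0.187,0.30],8.7)); print(r.observe()["q"])
E
```

```text
[ 0.1276 -0.5606  0.2501]
[[-0.0001  0.2219 -0.9751]
 [ 0.0004 -0.9751 -0.2219]
 [-1.     -0.0004 -0.    ]]
cam in tool [-0.1255 -0.0005 -0.0773]
cam axes in tool(rows) [[ 0.0004  1.     -0.0009]
 [-0.3012  0.001   0.9536]
 [ 0.9536 -0.0001  0.3012]]
alt [-1.4988 -0.0001  0.0001]
alt [1.6427 0.0001 0.0001]
[array([-0.0497, -0.2717, -0.4899]), array([-1.4988, -0.0001,  0.0001])]
[-84.1101  15.8137  86.2332   0.      77.9615  -6.9327]
```

```bash
python3 -m jog '[[-0.13,0,0,-0.003,-0.023,-0.044,0.085],[-0.26,0,0,-0.006,-0.046,-0.088,0.085],[-0.39,0,0,-0.009,-0.069,-0.132,0.085],[-0.52,0,0,-0.012,-0.092,-0.176,0.085],[-0.65,0,0,-0.015,-0.115,-0.22,0.085],[-0.78,0,0,-0.018,-0.138,-0.264,0.085],[-0.91,0,0,-0.021,-0.161,-0.308,0.085],[-1.04,0,0,-0.024,-0.184,-0.352,0.085],[-1.17,0,0,-0.027,-0.207,-0.396,0.085],[-1.30,0,0,-0.03,-0.23,-0.44,0.085]]' 25
python3 - <<'E'
from h import *
print(plan([0.5628,-0.1874,0.28],8.7)); print(r.observe()["q"])
E
```

```text
t: 1.4
ee_pos: [0.5069, -0.2372, 0.2807]
orientation: [40.6, 89.9, -51.8]
ft_force: [0.9, -1.6, 1.2]
width: 0.0851
alt [-0.1933  0.0007 -0.0005]
alt [ 2.9483 -0.0007 -0.0011]
[array([ 0.0007,  0.0537, -0.0521]), array([-0.1933,  0.0007, -0.0005])]
[-32.1883  13.5722  85.0323  -0.0172  81.3479 -29.8082]
```

```bash
python3 -m jog '[[-0.1,0,0,0,0.027,-0.026,0.085],[-0.19,0,0,0,0.053,-0.052,0.085],[-0.193,0,0,0,0.054,-0.052,0.085],[-0.193,0,0,0,0.054,-0.052,0.085]]' 25
python3 - <<'E'
from h import *
st(); c=cam("wrist"); save(c,"w2.png",None,1.25); 
c=cam("side"); save(c,"s2.png",(240,140,390,280),5)
E
```

```text
t: 1.8
ee_pos: [0.5622, -0.1889, 0.2799]
orientation: [-76.0, 89.9, -157.5]
ft_force: [-0.1, -0.4, -0.3]
width: 0.0851
t 1.8 p [ 0.5622 -0.1889  0.2799] F [-0.0929 -0.4127 -0.3468] w 0.0851
```

View pics/w2.png

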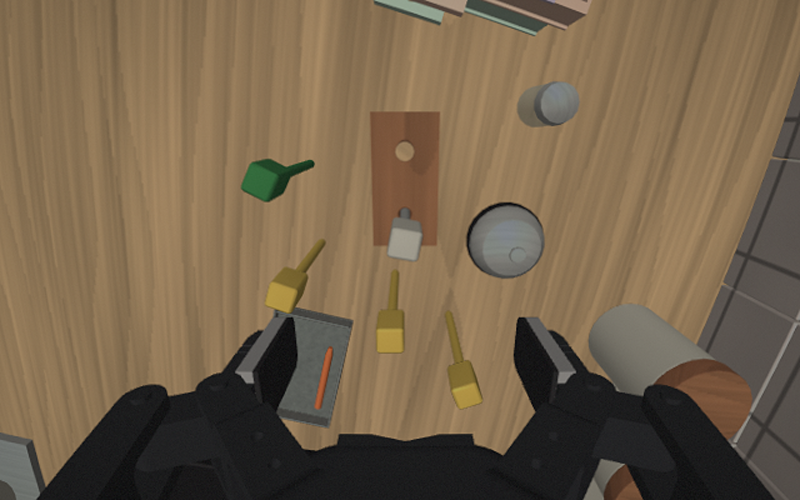

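View pics/s2.png

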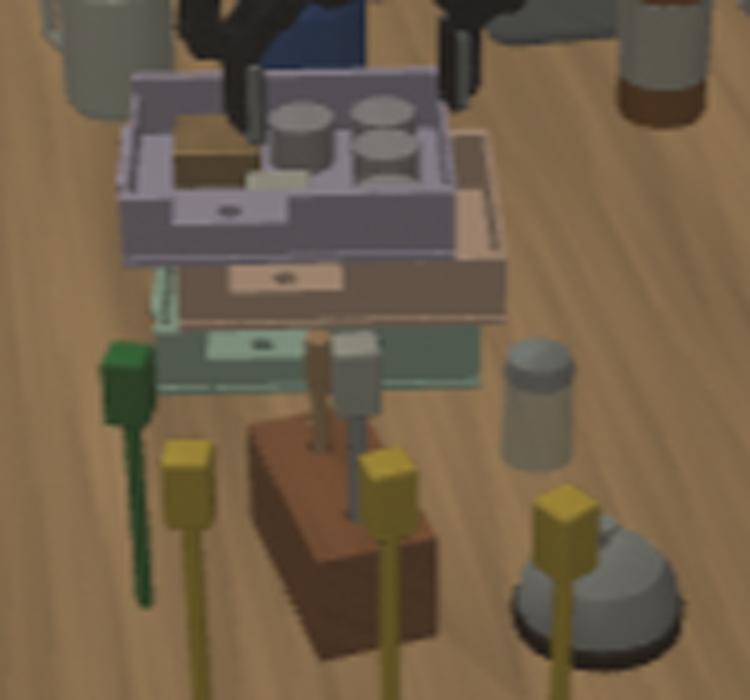

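```bash
python3 - <<'E'
from h import *
c=cam("wrist"); save(c,"w3.png",(285,80,365,220),6 if 0 else 5.7); save(c,"w3.png",(275,110,375,215),5.7)
s=cam("side"); save(s,"s3.png",(295,195,345,255),10)
E
```

```text
(no output)
```

View pics/w3.png

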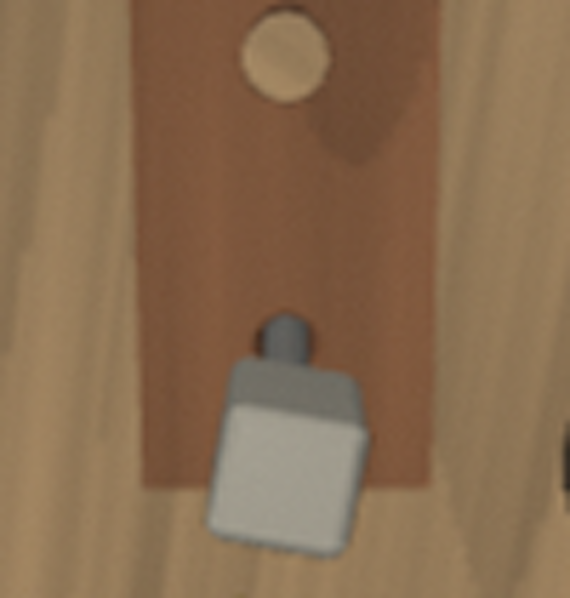

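View pics/s3.png

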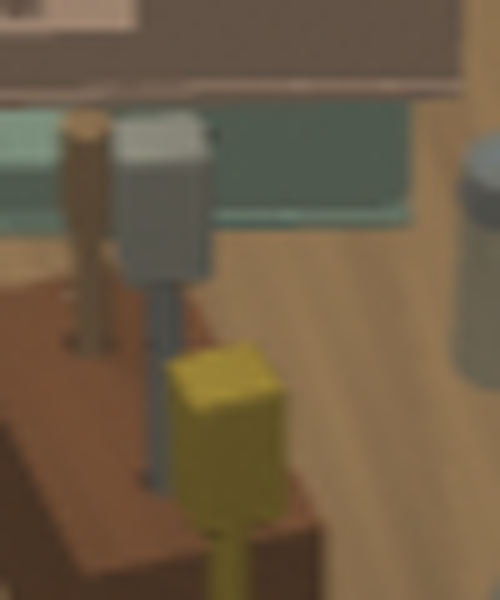

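```bash
python3 - <<'E'
from h import *
c=cam("wrist"); s=cam("side")
W=lambda x,y:((x+.5)/5.7-.5+275,(y+.5)/5.7-.5+110)
S=lambda x,y:((x+.5)/10-.5+295,(y+.5)/10-.5+195)
for z in(.150,.154,.158):
    q=np.array([atz(c,W(*p),z) for p in[(233,405),(368,432),(340,555),(208,525)]])
    e=[q[1]-q[0],q[2]-q[3],q[3]-q[0],q[2]-q[1]]
    print(z,q.mean(0),[np.linalg.norm(v)*1e3 for v in e],[np.degrees(np.arctan2(v[1],v[0])) for v in e])
print("tri",tri((s,S(163,138)),(c,W(287,480))))
print("side z from wrist pt", tri((s,S(155,485)),(c,W(286,350))))
print("shank at bore wrist z.06",atz(c,W(286,330),.06), "side",atz(s,S(155,485),.06))
print("muddler",atz(c,W(286,57),.125))
print("stand -y corners",[atz(c,W(*p),.06) for p in[(142,488),(432,486)]])
p,R=tool();print(p,R)
E
```

```text
0.15 [ 0.5619 -0.1888  0.15  ] [np.float64(20.953562811150597), np.float64(21.068592328892763), np.float64(19.548049316902688), np.float64(20.22047631566962)] [np.float64(-3.3391418944726965), np.float64(-5.168641964542221), np.float64(-93.59938068421137), np.float64(-93.29521469713973)]
0.154 [ 0.5617 -0.1876  0.154 ] [np.float64(20.62599794238965), np.float64(20.73922921564115), np.float64(19.242456694457736), np.float64(19.904371711869157)] [np.float64(-3.3391418944726823), np.float64(-5.16864196454222), np.float64(-93.59938068421113), np.float64(-93.2952146971398)]
0.158 [ 0.5615 -0.1864  0.158 ] [np.float64(20.29843307362859), np.float64(20.409866102389646), np.float64(18.93686407201277), np.float64(19.588267108068663)] [np.float64(-3.339141894472686), np.float64(-5.168641964542191), np.float64(-93.59938068421155), np.float64(-93.29521469713985)]
tri [ 0.5622 -0.1872  0.1556]
side z from wrist pt [ 0.5606 -0.1884  0.0576]
shank at bore wrist z.06 [ 0.5611 -0.184   0.06  ] side [ 0.5589 -0.1915  0.06  ]
muddler [ 0.5527 -0.1275  0.125 ]
stand -y corners [array([ 0.5363, -0.2213,  0.06  ]), array([ 0.5959, -0.2122,  0.06  ])]
[ 0.5612 -0.1903  0.2805] [[ 0.      0.9896  0.1436]
 [-0.0003  0.1436 -0.9896]
 [-1.     -0.      0.0003]]
```

```bash
python3 - <<'E'
from h import *
for i in range(4): print(plan([0.562,-0.1873,0.146],-4)); cam("top"); st()
E
```

```text
alt [ 0.2139  0.0003 -0.    ]
alt [-2.9277  0.      0.0005]
[array([ 0.1345,  0.0012, -0.0029]), array([ 0.2139,  0.0003, -0.    ])]
t 2.15 p [ 0.5613 -0.1902  0.2805] F [-0.2576 -0.4389  0.2931] w 0.0849
alt [ 0.2141  0.0003 -0.0001]
alt [-2.9275  0.0002  0.0004]
[array([ 0.1345,  0.0011, -0.0028]), array([ 0.2141,  0.0003, -0.0001])]
t 2.2 p [ 0.5615 -0.1901  0.2805] F [ 0.2216  0.4519 -0.0008] w 0.0852
alt [ 0.2143  0.0003 -0.0002]
alt [-2.9273  0.0003  0.0004]
[array([ 0.1345,  0.0009, -0.0027]), array([ 0.2143,  0.0003, -0.0002])]
t 2.25 p [ 0.5616 -0.19    0.2805] F [ 0.2905 -0.2987 -0.1623] w 0.085
alt [ 0.2146  0.0002 -0.0002]
alt [-2.927   0.0003  0.0003]
[array([ 0.1345,  0.0008, -0.0026]), array([ 0.2146,  0.0002, -0.0002])]
t 2.3 p [ 0.5616 -0.1898  0.2805] F [-0.1815 -0.034  -0.2013] w 0.0849
```

```bash
python3 -m jog '[[0.1,0,0,0.03,0.0005,-0.0015,0.085],[0.2,0,0,0.06,0.001,-0.0025,0.085],[0.214,0,0,0.09,0.001,-0.0025,0.085],[0.214,0,0,0.105,0.001,-0.0025,0.085],[0.214,0,0,0.105,0.001,-0.0025,0.085]]' 25
python3 - <<'E'
from h import *
print(plan([0.562,-0.1873,0.146],-4)); cam("top"); cam("top");print(plan([0.562,-0.1873,0.146],-4))
c=cam("wrist"); save(c,"w4.png",None,1.25)
E
```

```text
t: 2.8
ee_pos: [0.5609, -0.1861, 0.1727]
orientation: [-110.3, 89.7, 155.8]
ft_force: [-0.5, 0.3, 0.3]
width: 0.0848
alt [ 0.0016 -0.002   0.0053]
alt [-3.14   -0.0083 -0.0031]
[array([0.0267, 0.0013, 0.0011]), array([ 0.0016, -0.002 ,  0.0053])]
alt [ 0.0017  0.0002 -0.0004]
alt [-3.1399  0.0006  0.0004]
[array([ 0.0297, -0.0008,  0.0003]), array([ 0.0017,  0.0002, -0.0004])]
```

View pics/w4.png

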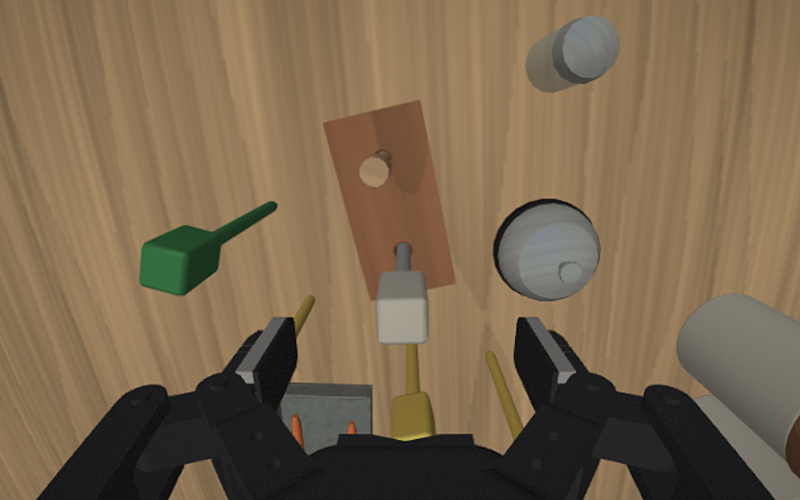

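```bash
python3 -m jog '[[0,0,0,0.012,-0.0005,0,0.085],[0,0,0,0.024,-0.0005,0,0.085],[0,0,0,0.0295,-0.0005,0,0.085],[0,0,0,0.0295,-0.0005,0,0.085],[0,0,0,0.0295,-0.0005,0,0.04],[0,0,0,0.0295,-0.0005,0,0.03],[0,0,0,0.0295,-0.0005,0,0.015],[0,0,0,0.0295,-0.0005,0,0.015],[0,0,0,0.0295,-0.0005,0,0.015],[0,0,0,0.0295,-0.0005,0,0.015]]' 25
python3 - <<'E'
from h import *
st(); c=cam("side"); save(c,"s5.png",(290,180,350,250),8);c=cam("wrist"); save(c,"w5.png",None,1.25); st()
E
```

```text
t: 3.95
ee_pos: [0.562, -0.1868, 0.1461]
orientation: [20.2, 90.0, -73.7]
ft_force: [-0.5, 0.0, 2.3]
width: 0.0215
t 3.95 p [ 0.562  -0.1868  0.1461] F [-0.5238  0.0252  2.2721] w 0.0215
t 4.05 p [ 0.5621 -0.1868  0.1462] F [-0.6791  0.3383  2.6491] w 0.0215
```

View pics/w5.png

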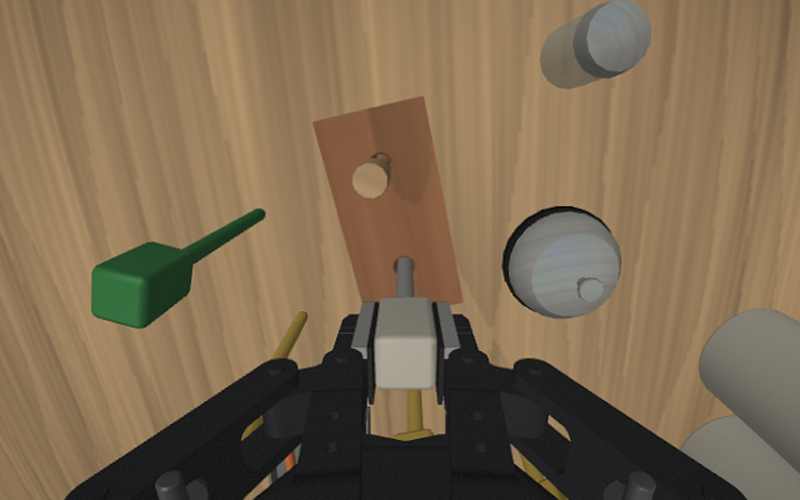

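View pics/s5.png

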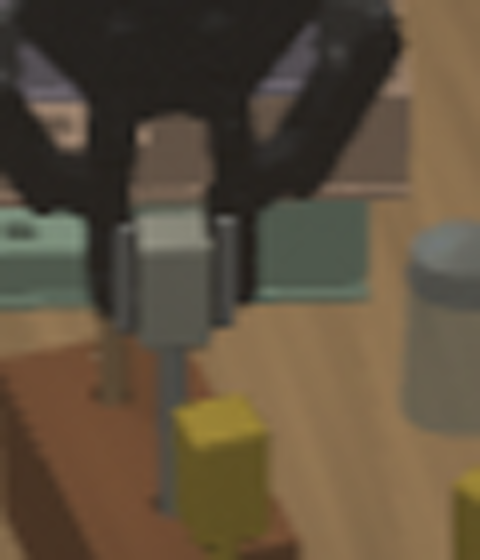

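```bash
python3 -m jog '[[0,0,0,-0.005,0,0,0.015],[0,0,0,-0.015,0,0,0.015],[0,0,0,-0.03,0,0,0.015],[0,0,0,-0.05,0,0,0.015],[0,0,0,-0.07,0,0,0.015],[0,0,0,-0.095,0,0,0.015],[0,0,0,-0.12,0,0,0.015],[0,0,0,-0.14,0,0,0.015],[0,0,0,-0.15,0,0,0.015],[0,0,0,-0.15,0,0,0.015]]' 30
python3 - <<'E'
from h import *
st(); c=cam("side"); save(c,"s6.png",(240,120,390,260),5);c=cam("wrist"); save(c,"w6.png",None,1.25); st()
E
```

```text
t: 5.05
ee_pos: [0.5628, -0.187, 0.2977]
orientation: [68.6, 89.8, -25.3]
ft_force: [-0.6, -0.2, -1.4]
width: 0.0218
t 5.05 p [ 0.5628 -0.187   0.2977] F [-0.6153 -0.2123 -1.3985] w 0.0218
t 5.15 p [ 0.5617 -0.1865  0.2951] F [ 0.2951 -0.1537 -1.6932] w 0.0215
```

View pics/w6.png

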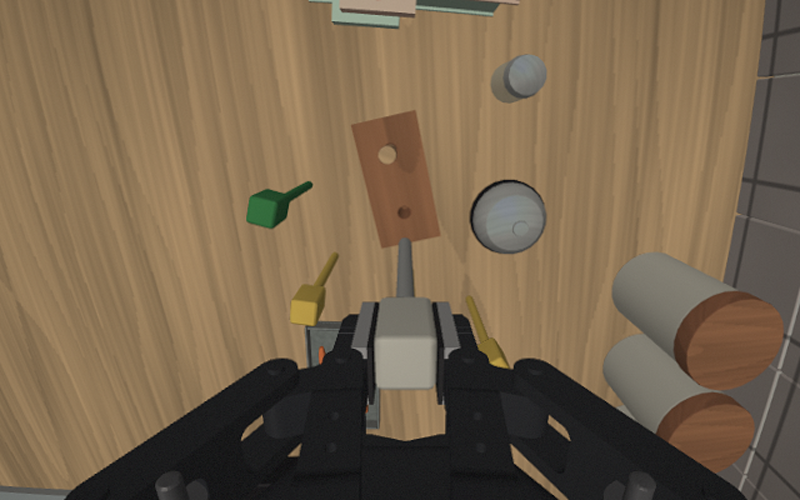

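View pics/s6.png

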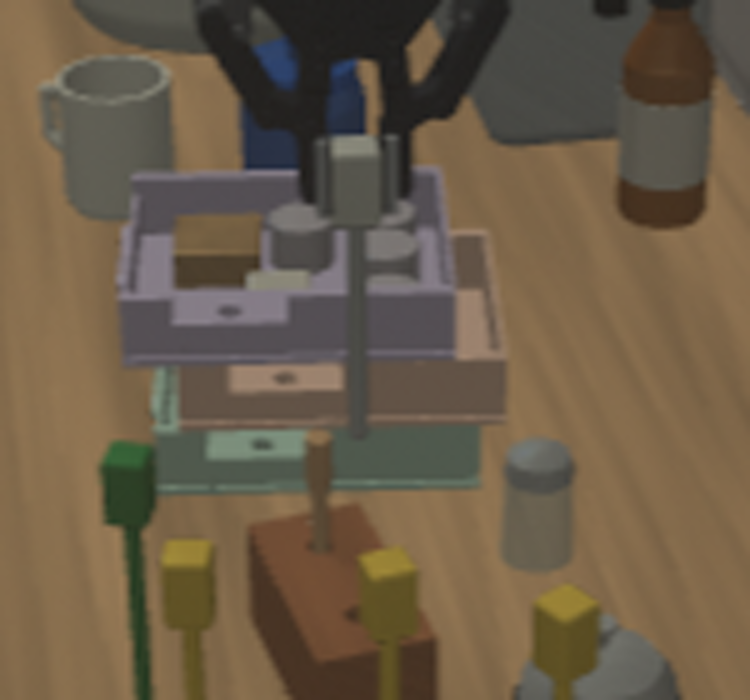

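```bash
python3 - <<'E'
from h import *
c=cam("side"); p,R=tool(); print(p,proj(c,p-[0,0,.136]),proj(c,p-[0,0,.024]), "img foot",(310.9,206.5),"shoulder ~",(310.8,164.5))
print(plan([.5186,-.05,.296],-8.3))
E
```

```text
[ 0.5615 -0.1864  0.2946] [[310.2391 207.1477]] [[309.5719 163.8816]] img foot (310.9, 206.5) shoulder ~ (310.8, 164.5)
alt [ 0.0768 -0.0007  0.0022]
alt [-3.0647 -0.0033 -0.001 ]
[array([-0.0012, -0.0521, -0.1332]), array([ 0.0768, -0.0007,  0.0022])]
```

```bash
python3 -m jog '[[0.02,0,0,0,-0.009,-0.023,0.015],[0.04,0,0,0,-0.018,-0.046,0.015],[0.06,0,0,0,-0.027,-0.069,0.015],[0.075,0,0,0,-0.036,-0.092,0.015],[0.076,0,0,-0.001,-0.045,-0.115,0.015],[0.076,0,0,-0.001,-0.052,-0.133,0.015],[0.076,0,0,-0.001,-0.052,-0.133,0.015],[0.076,0,0,-0.001,-0.052,-0.133,0.015]]' 30
python3 - <<'E'
from h import *
c=cam("side"); save(c,"s7.png",(240,120,390,260),5);c=cam("wrist"); save(c,"w7.png",None,1.25);save(c,"w7b.png",(190,40,350,210),4.7); st()
E
```

```text
t: 6.0
ee_pos: [0.519, -0.0506, 0.2959]
orientation: [-58.5, 89.9, -156.7]
ft_force: [0.6, -0.2, -0.4]
width: 0.0216
t 6.1 p [ 0.5195 -0.0513  0.2962] F [ 0.2299 -0.7227 -1.6674] w 0.0215
```

View pics/w7.png

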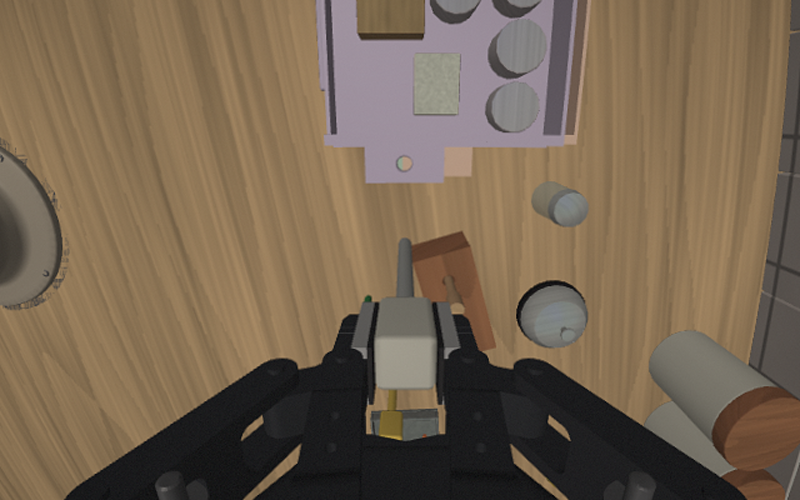

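View pics/s7.png

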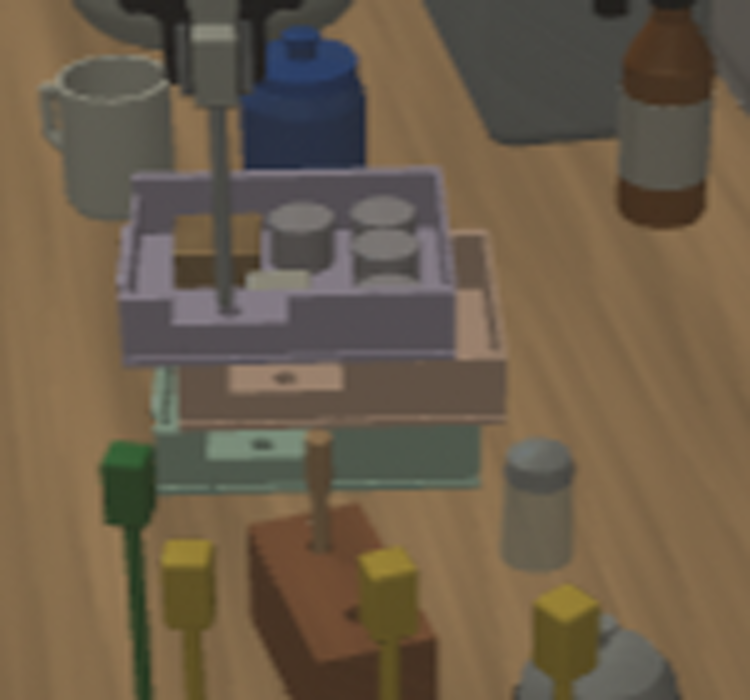

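View pics/w7b.png

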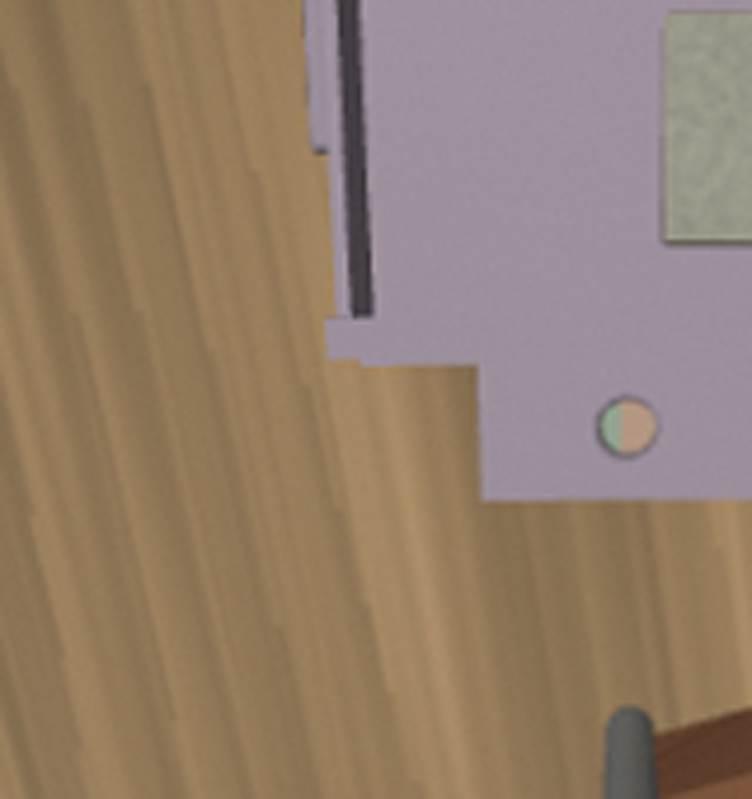

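```bash
python3 - <<'E'
from h import *
c=cam("wrist"); s=cam("side"); p,R=tool(); print(p,R[:,1])
W=lambda x,y:((x+.5)/4.7-.5+190,(y+.5)/4.7-.5+40)
S=lambda x,y:((x+.5)/5-.5+240,(y+.5)/5-.5+120)
H=atz(c,W(628,428),.126); print("hole wrist",H)
q=np.array([atz(c,W(*a),.126) for a in[(597,428),(659,428),(628,397),(628,459)]]);print("hole dia",np.linalg.norm(q[0]-q[1]),np.linalg.norm(q[2]-q[3]))
f=p-[0,0,.136]; print("foot pred",f,"pix",proj(c,f), "obs foot", W(631,715), "edge far pred",proj(c,f+[0,.004,0]))
def foot(uv): return atz(c,uv,f[2])
print("foot obs world (center assumed 4mm nearer)",foot(W(631,706)),foot(W(631,718)))
e=[atz(c,W(*a),.126) for a in[(482,499),(745,498)]]; v=e[1]-e[0]; print("knuckle edge yaw",np.degrees(np.arctan2(v[1],v[0])),e[0])
e2=[atz(c,a,.126) for a in[(325/1.25,145/1.25),(575/1.25,147/1.25)]]; v=e2[1]-e2[0];print("rim yaw",np.degrees(np.arctan2(v[1],v[0])))
m=atz(c,W(618,428),.084); print("mid edge",m)
sx=np.array([np.cos(np.radians(-8.5)),np.sin(np.radians(-8.5)),0])
bot=atz(s,S(262,444.5),.042);mid=atz(s,S(285,377.5),.084);top=atz(s,S(229.5,311),.126)
print("side: bot",bot,"mid",mid,"top",top)
print("along x: top-bot",(top-bot)@sx,"mid-bot",(mid-bot)@sx,"mid-top side",(mid-top)@sx,"mid-top wrist",(m-H)@sx+.03)
E
```

```text
[ 0.5195 -0.0514  0.2963] [ 0.9895 -0.1446 -0.0006]
hole wrist [0.5261 0.0006 0.126 ]
hole dia 0.01256123452220591 0.012376203024306445
foot pred [ 0.5195 -0.0514  0.1603] pix [[324.2125 193.6613]] obs foot (323.86170212765956, 191.73404255319147) edge far pred [[323.5699 189.3969]]
foot obs world (center assumed 4mm nearer) [ 0.5197 -0.0478  0.1603] [ 0.5194 -0.0501  0.1603]
knuckle edge yaw -8.020116169483137 [ 0.4943 -0.0093  0.126 ]
rim yaw -8.45175989559853
mid edge [ 0.5231 -0.0026  0.084 ]
side: bot [ 0.5403 -0.0054  0.042 ] mid [ 0.5539 -0.0069  0.084 ] top [ 0.5261 -0.0032  0.126 ]
along x: top-bot -0.014378113680504132 mid-bot 0.013651813639586667 mid-top side 0.0280299273200908 mid-top wrist 0.027551770964288725
```

```bash
python3 - <<'E'
from h import *
print(plan([.526,.0003,.270],-8.3))
E
```

```text
alt [-0.0002  0.0004  0.0006]
alt [ 3.1414  0.0009 -0.0006]
[array([ 0.0263, -0.0011, -0.0521]), array([-0.0002,  0.0004,  0.0006])]
```

```bash
python3 -m jog '[[0,0,0,0,-0.0005,-0.02,0.015],[0,0,0,0.0,-0.001,-0.04,0.015],[0,0,0,0.01,-0.001,-0.052,0.015],[0,0,0,0.02,-0.001,-0.052,0.015],[0,0,0,0.026,-0.001,-0.052,0.015],[0,0,0,0.026,-0.001,-0.052,0.015],[0,0,0,0.026,-0.001,-0.052,0.015]]' 30
python3 - <<'E'
from h import *
cam("top");c=cam("side"); save(c,"s8.png",(260,140,340,220),9);c=cam("wrist"); save(c,"w8b.png",(270,120,370,240),5); st()
p,R=tool(); s=cam("side"); print(proj(s,[p-[0,0,.136],[.526,.0003,.126]]), proj(c,[p-[0,0,.136],[.526,.0003,.126]]))
E
```

```text
t: 6.9
ee_pos: [0.5257, 0.0004, 0.2704]
orientation: [-50.3, 90.0, -148.6]
ft_force: [-0.1, -0.5, -0.6]
width: 0.0215
t 7.05 p [0.526  0.0007 0.2712] F [-0.4048 -0.6809 -0.439 ] w 0.0216
[[285.1161 178.0433]
 [285.2817 181.1451]] [[323.8749 193.4979]
 [323.9614 191.0293]]
```

View pics/s8.png

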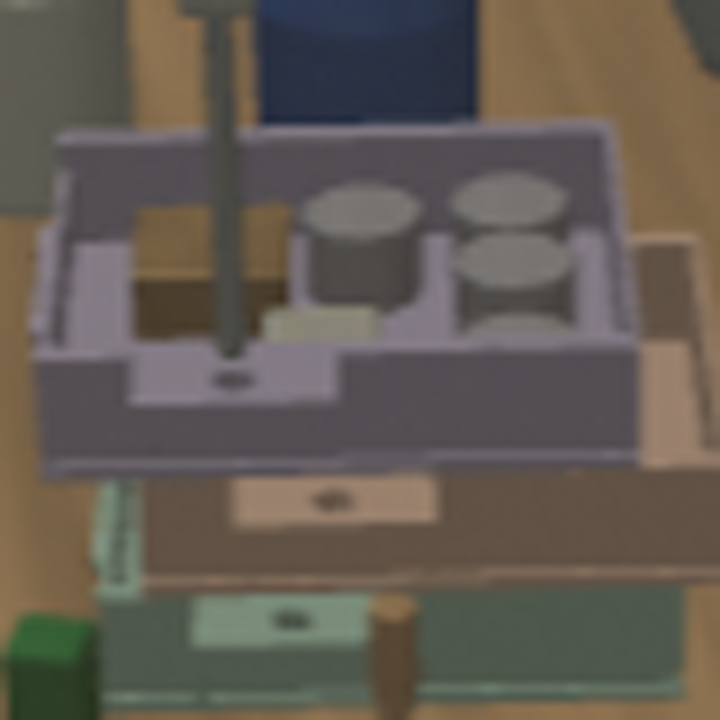

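View pics/w8b.png

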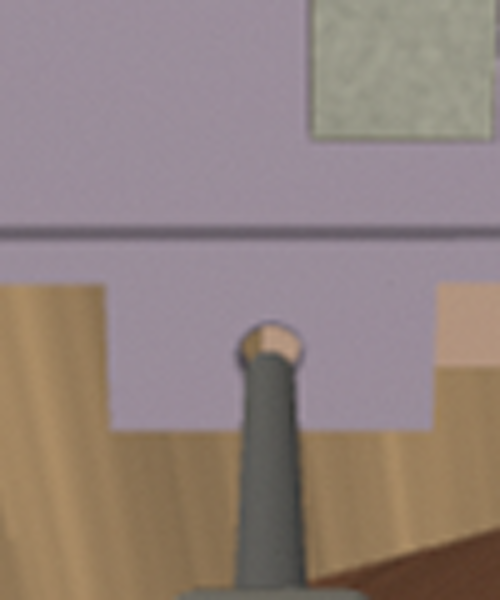

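```bash
python3 -m jog '[[0,0,0,0.002,0.0002,-0.001,0.015],[0,0,0,0.004,0.0002,-0.001,0.015],[0,0,0,0.006,0.0002,-0.001,0.015],[0,0,0,0.007,0.0002,-0.001,0.015],[0,0,0,0.008,0.0002,-0.001,0.015],[0,0,0,0.009,0.0002,-0.001,0.015],[0,0,0,0.010,0.0002,-0.001,0.015],[0,0,0,0.011,0.0002,-0.001,0.015],[0,0,0,0.011,0.0002,-0.001,0.015]]' 30
python3 - <<'E'
from h import *
st(); c=cam("wrist"); save(c,"w9b.png",(270,120,370,240),5); st()
E
```

```text
t: 8.0
ee_pos: [0.526, 0.002, 0.2597]
orientation: [-37.3, 90.0, -135.6]
ft_force: [-0.4, -0.3, -0.9]
width: 0.0215
t 8.0 p [0.526  0.002  0.2597] F [-0.4083 -0.3151 -0.8885] w 0.0215
t 8.05 p [0.5261 0.002  0.2597] F [-0.0316  0.162  -1.4348] w 0.0216
```

View pics/w9b.png

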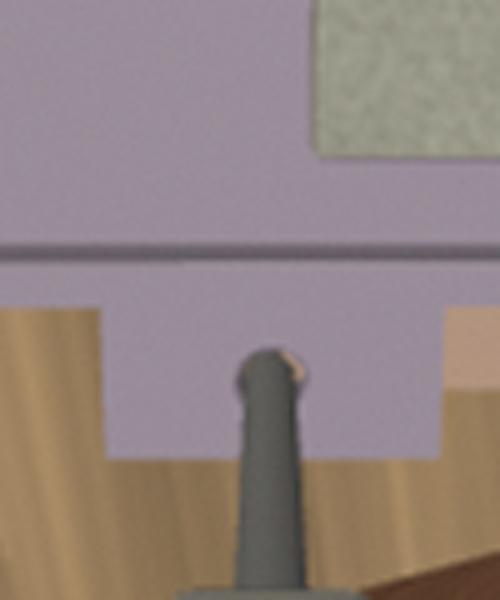

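```bash
python3 -m jog '[[0,0,0,0.001,0.0002,0.0004,0.015],[0,0,0,0.002,0.0002,0.0004,0.015],[0,0,0,0.003,0.0002,0.0004,0.015],[0,0,0,0.004,0.0002,0.0004,0.015],[0,0,0,0.004,0.0002,0.0004,0.015]]' 30
python3 - <<'E'
from h import *
st(); c=cam("wrist"); save(c,"w10.png",(270,120,370,240),5); c=cam("side");save(c,"s10.png",(260,140,340,220),9); st()
E
```

```text
t: 8.55
ee_pos: [0.5261, 0.0017, 0.2556]
orientation: [-78.9, 90.0, -177.1]
ft_force: [0.3, 0.3, -1.2]
width: 0.0217
t 8.55 p [0.5261 0.0017 0.2556] F [ 0.2828  0.2647 -1.1837] w 0.0217
t 8.65 p [0.5262 0.0017 0.2558] F [ 0.2987  0.837  -1.4633] w 0.0219
```

View pics/w10.png

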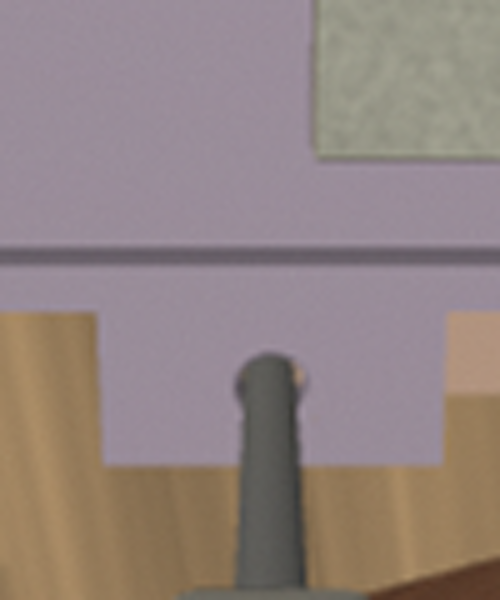

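View pics/s10.png

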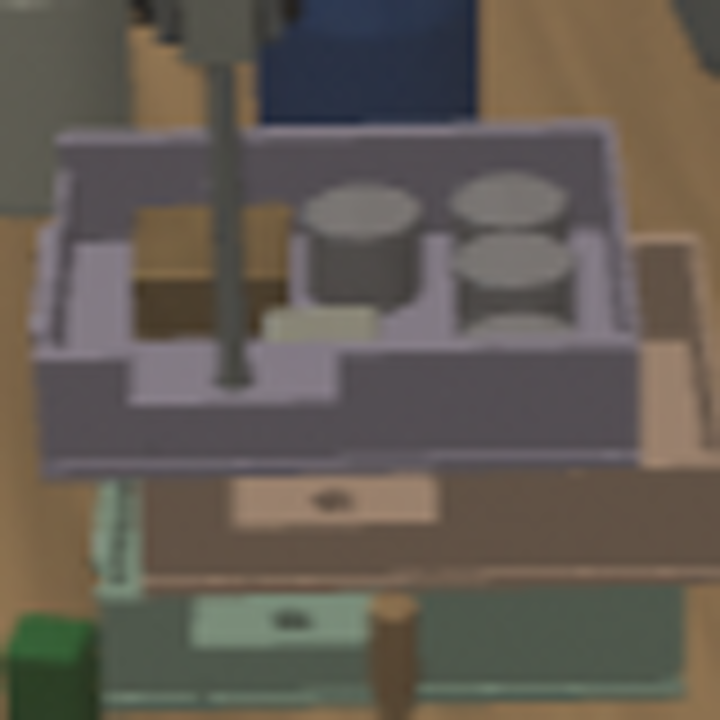

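```bash
python3 -m jog '[[0,0,0,0.002,0.0003,0,0.015],[0,0,0,0.004,0.0003,0,0.015],[0,0,0,0.006,0.0003,0,0.015],[0,0,0,0.009,0.0003,0,0.015],[0,0,0,0.012,0.0003,0,0.015],[0,0,0,0.015,0.0003,0,0.015],[0,0,0,0.018,0.0003,0,0.015],[0,0,0,0.021,0.0003,0,0.015],[0,0,0,0.021,0.0003,0,0.015]]' 30
python3 - <<'E'
from h import *
st(); cam("top"); st()
p,R=tool(); print(R)
E
```

```text
t: 9.55
ee_pos: [0.5262, 0.0017, 0.2342]
orientation: [-85.3, 89.9, 176.5]
ft_force: [0.0, 0.2, -0.9]
width: 0.0218
t 9.55 p [0.5262 0.0017 0.2342] F [ 0.0453  0.2179 -0.928 ] w 0.0218
t 9.6 p [0.5264 0.0016 0.2345] F [-0.3934 -0.1058 -1.8444] w 0.0216
[[-0.0005  0.9897 -0.1435]
 [ 0.     -0.1435 -0.9897]
 [-1.     -0.0005  0.0001]]
```

```bash
python3 -m jog '[[0,0,0,0,0.001,0,0.015],[0,0,0,0,0.003,0,0.015],[0,0,0,0,0.005,0,0.015],[0,0,0,0,0.007,0,0.015],[0,0,0,0,0.009,0,0.015],[0,0,0,0,0.011,0,0.015],[0,0,0,0,0.013,0,0.015]]' 30
```

```text
t: 10.3
ee_pos: [0.5394, -0.0004, 0.2347]
orientation: [-45.8, 90.0, -144.0]
ft_force: [-3.0, -1.1, 0.8]
width: 0.0217
```

```bash
python3 -m jog '[[0,0,0,0,0.002,0,0.015],[0,0,0,0,0.004,0,0.015],[0,0,0,0,0.006,0,0.015],[0,0,0,0,0.008,0,0.015],[0,0,0,0,0.010,0,0.015],[0,0,0,0,0.012,0,0.015],[0,0,0,0,0.014,0,0.015],[0,0,0,0,0.0148,0,0.015],[0,0,0,0,0.0148,0,0.015]]' 30
python3 - <<'E'
from h import *
st(); c=cam("wrist"); save(c,"w11.png",(245,110,405,230),5); c=cam("side");save(c,"s11.png",(260,140,340,220),9); st()
p,R=tool(); print(R[:,0],(p-np.array([.5264,.0016,.2345]))@np.array([.9895,-.1443,0]))
E
```

```text
t: 11.2
ee_pos: [0.5543, -0.0025, 0.2347]
orientation: [69.1, 90.0, -29.2]
ft_force: [-2.4, -1.4, 0.1]
width: 0.0217
t 11.2 p [ 0.5543 -0.0025  0.2347] F [-2.4211 -1.3532  0.1083] w 0.0217
t 11.3 p [ 0.5543 -0.0025  0.2347] F [-1.8901 -1.2176 -0.7892] w 0.0215
[ 0.0005 -0.0003 -1.    ] 0.028152832083254694
```

View pics/w11.png

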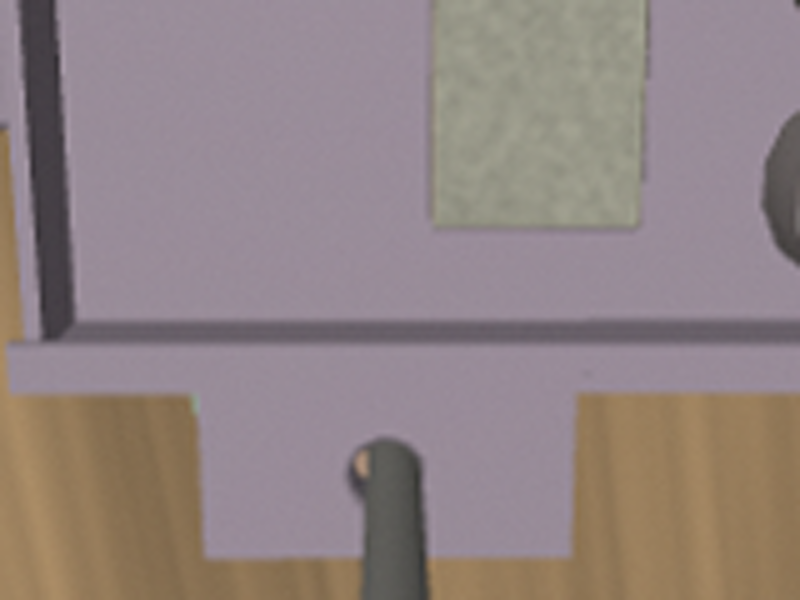

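View pics/s11.png

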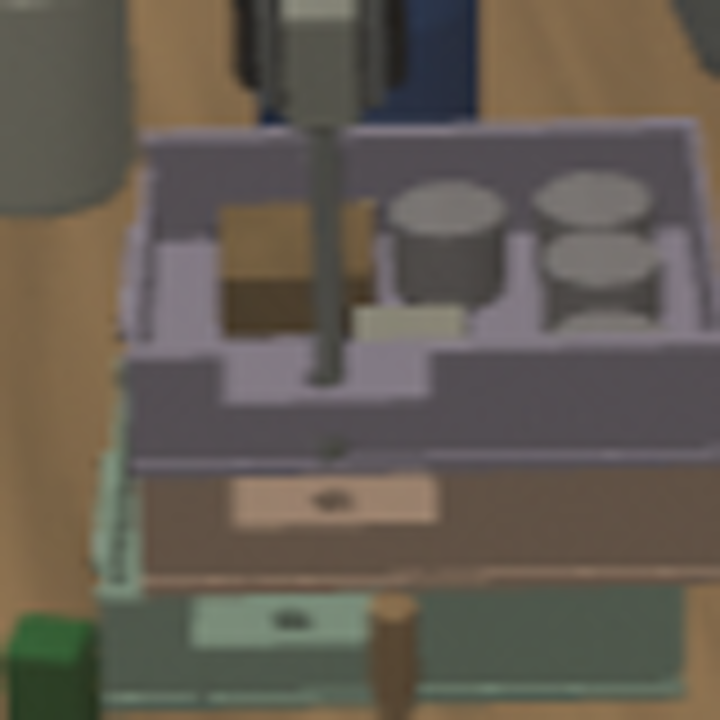

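```bash
python3 - <<'E'
from h import *
s=cam("side"); p,R=tool(); st()
P=[[p[0],p[1],z] for z in(.21,.126,.0985,.084)]+[[.526,.0003,.126]]
print((proj(s,P)-[260,140]+.5)*9)
S=lambda x,y:((x+.5)/9-.5+260,(y+.5)/9-.5+140)
a=atz(s,S(333,500),.084); b=atz(s,S(331,446),.0985-.0); print(a,b,(a-b)@[.9895,-.1443,0]); print(atz(s,S(325,382),.126))
b0=atz(s,S(291,620),.042);print("bottom",b0)
E
```

```text
t 11.35 p [ 0.5543 -0.0024  0.2348] F [-1.4191  0.0177  0.1806] w 0.022
[[320.673  112.6365]
 [328.9823 370.2583]
 [331.5796 450.8546]
 [332.9259 492.6458]
 [232.0349 374.8057]]
[ 0.5538 -0.0069  0.084 ] [0.5546 0.0001 0.0985] 0.00019959336104486412
[ 0.5523 -0.0094  0.126 ]
bottom [ 0.5401 -0.0051  0.042 ]
```

```bash
python3 -m jog '[[0,0,0,0.003,-0.0003,0,0.015],[0,0,0,0.006,-0.0003,0,0.015],[0,0,0,0.009,-0.0003,0,0.015],[0,0,0,0.011,-0.0003,0,0.015],[0,0,0,0.012,-0.0003,0,0.015],[0,0,0,0.013,-0.0003,0,0.015],[0,0,0,0.014,-0.0003,0,0.015],[0,0,0,0.015,-0.0003,0,0.015],[0,0,0,0.0155,-0.0003,0,0.015],[0,0,0,0.0155,-0.0003,0,0.015]]' 30
python3 - <<'E'
from h import *
cam("top");st()
E
```

```text
t: 12.35
ee_pos: [0.5539, -0.0023, 0.2192]
orientation: [101.9, 90.0, 3.7]
ft_force: [-0.3, -0.8, -1.6]
width: 0.0214
t 12.4 p [ 0.5539 -0.0023  0.2192] F [-0.7529  0.3482 -0.8335] w 0.0213
```

```bash
python3 -m jog '[[0,0,0,0.0008,0,0,0.015],[0,0,0,0.0016,0,0,0.015],[0,0,0,0.0024,0,0,0.015],[0,0,0,0.003,0,0,0.015],[0,0,0,0.003,0,0,0.015]]' 30
python3 - <<'E'
from h import *
cam("top");st();c=cam("side");save(c,"s12.png",(260,140,340,220),9); st()
E
```

```text
t: 12.9
ee_pos: [0.5538, -0.0022, 0.2162]
orientation: [152.0, 90.0, 53.7]
ft_force: [-0.4, -0.4, -1.2]
width: 0.0216
t 12.95 p [ 0.5538 -0.0023  0.2162] F [-0.7789  0.324   0.0123] w 0.0215
t 13.0 p [ 0.5538 -0.0023  0.2162] F [-0.6405 -0.6933 -1.0462] w 0.0217
```

View pics/s12.png

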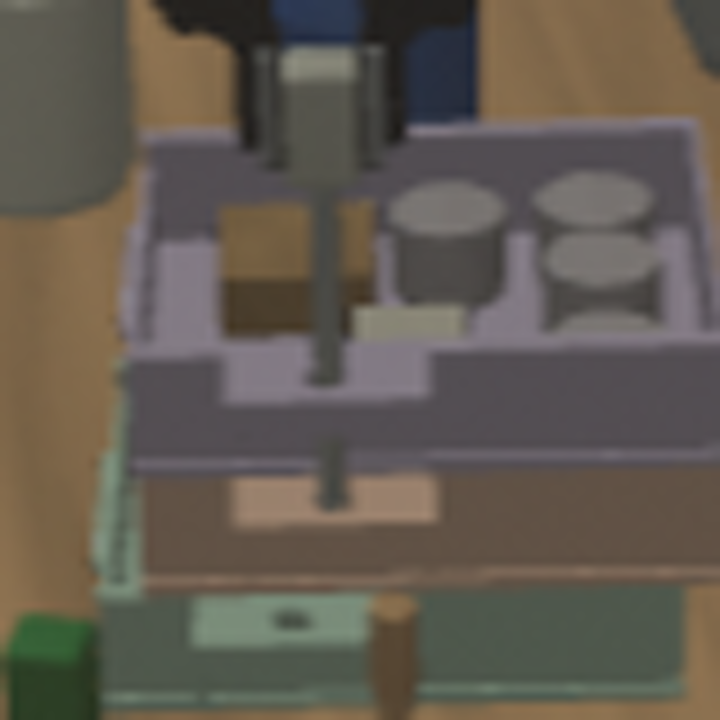

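```bash
python3 -m jog '[[0,0,0,0.001,0,0,0.015],[0,0,0,0.002,0,0,0.015],[0,0,0,0.003,0,0,0.015],[0,0,0,0.004,0,0,0.015],[0,0,0,0.004,0,0,0.015]]' 30
python3 -m jog '[[0,0,0,0.001,0,0,0.015],[0,0,0,0.002,0,0,0.015],[0,0,0,0.003,0,0,0.015],[0,0,0,0.005,0,0,0.015],[0,0,0,0.007,0,0,0.015],[0,0,0,0.009,0,0,0.015],[0,0,0,0.011,0,0,0.015],[0,0,0,0.013,0,0,0.015],[0,0,0,0.015,0,0,0.015],[0,0,0,0.015,0,0,0.015]]' 30
python3 - <<'E'
from h import *
cam("top");st();c=cam("side");save(c,"s13.png",(260,140,340,220),9); st()
E
```

```text
t: 13.5
ee_pos: [0.5538, -0.0023, 0.2121]
orientation: [-51.5, 90.0, -149.7]
ft_force: [0.5, -0.8, -1.4]
width: 0.0217
t: 14.5
ee_pos: [0.5536, -0.0023, 0.1969]
orientation: [-73.5, 90.0, -171.7]
ft_force: [0.3, -0.4, -1.4]
width: 0.0216
t 14.55 p [ 0.5536 -0.0023  0.1971] F [-0.5243 -0.4651 -0.2244] w 0.0214
t 14.6 p [ 0.5537 -0.0023  0.1972] F [ 0.1873  0.6667 -0.7527] w 0.0215
```

View pics/s13.png

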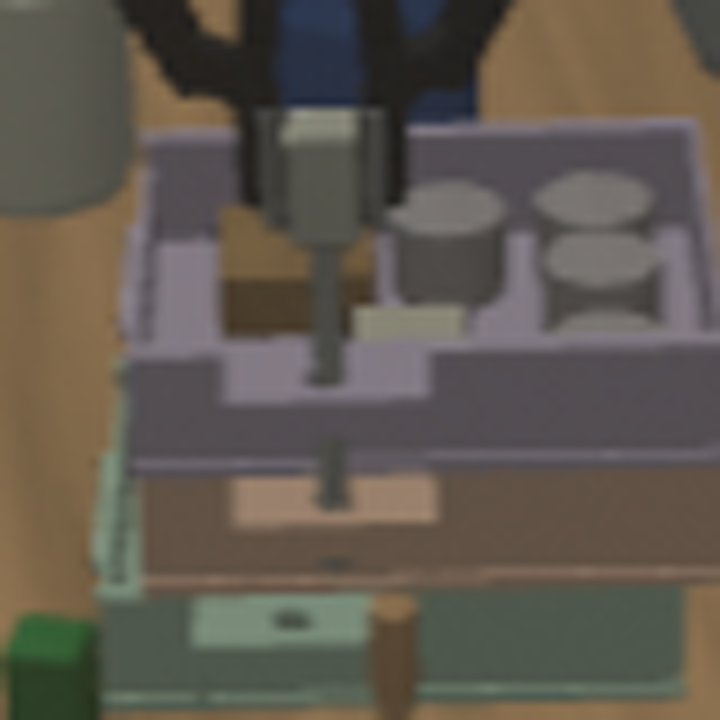

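```bash
python3 -m jog '[[0,0,0,0,-0.001,0,0.015],[0,0,0,0,-0.002,0,0.015],[0,0,0,0,-0.004,0,0.015],[0,0,0,0,-0.006,0,0.015],[0,0,0,0,-0.008,0,0.015],[0,0,0,0,-0.010,0,0.015],[0,0,0,0,-0.012,0,0.015],[0,0,0,0,-0.0136,0,0.015],[0,0,0,0,-0.0136,0,0.015]]' 40
python3 - <<'E'
from h import *
st();s=c=cam("side");save(c,"s14.png",(260,140,340,220),9); st()
p,R=tool()
P=[[p[0],p[1],z] for z in(.21,.126,.084,.061,.042)]
print((proj(s,P)-[260,140]+.5)*9)
E
```

```text
t: 15.5
ee_pos: [0.5426, -0.0011, 0.198]
orientation: [83.7, 89.6, -14.5]
ft_force: [5.7, -1.6, -3.5]
width: 0.0213
t 15.5 p [ 0.5426 -0.0011  0.198 ] F [ 5.6978 -1.6496 -3.526 ] w 0.0213
t 15.55 p [ 0.5426 -0.0011  0.1979] F [ 6.1969 -1.0909 -3.4518] w 0.0215
[[279.3126 114.1033]
 [289.0231 371.7594]
 [293.631  494.1613]
 [296.0887 559.4857]
 [298.0853 612.5699]]
```

View pics/s14.png

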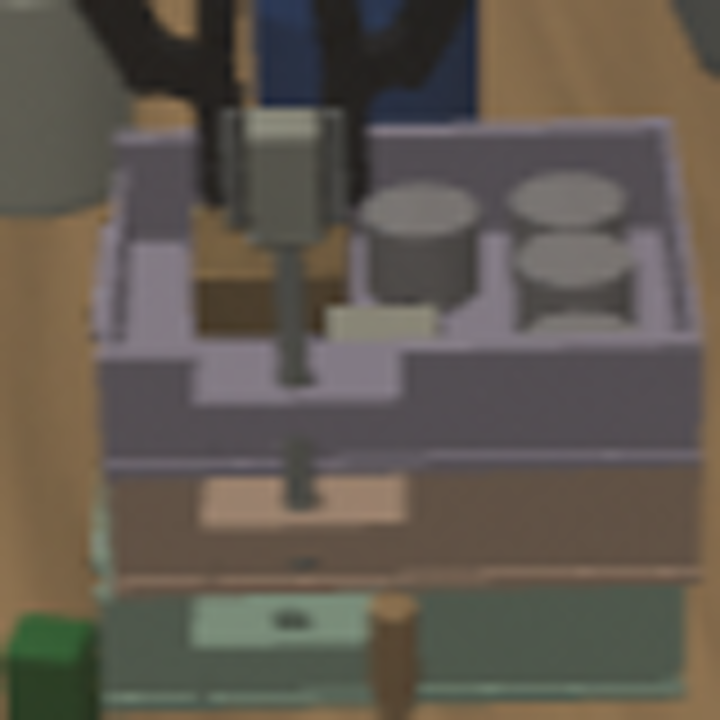

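```bash
python3 -m jog '[[0,0,0,0,-0.001,0,0.015],[0,0,0,0,-0.002,0,0.015],[0,0,0,0,-0.003,0,0.015],[0,0,0,0,-0.004,0,0.015],[0,0,0,0,-0.004,0,0.015]]' 40
python3 - <<'E'
from h import *
st();s=c=cam("side");save(c,"s15.png",(260,140,340,220),9); st()
p,R=tool(); print(R[:,0])
P=[[p[0],p[1],z] for z in(.21,.126,.084,.061,.042)]
print((proj(s,P)-[260,140]+.5)*9)
E
```

```text
t: 16.05
ee_pos: [0.5388, -0.0005, 0.198]
orientation: [83.9, 89.6, -14.4]
ft_force: [4.9, -1.6, -3.7]
width: 0.0211
t 16.05 p [ 0.5388 -0.0005  0.198 ] F [ 4.884  -1.5981 -3.6971] w 0.0211
t 16.1 p [ 0.5388 -0.0005  0.198 ] F [ 5.5519 -1.2363 -3.5873] w 0.0215
[ 0.0063 -0.0016 -1.    ]
[[265.7239 114.4143]
 [275.8943 372.0696]
 [280.7201 494.4708]
 [283.2941 559.7948]
 [285.385  612.8787]]
```

View pics/s15.png

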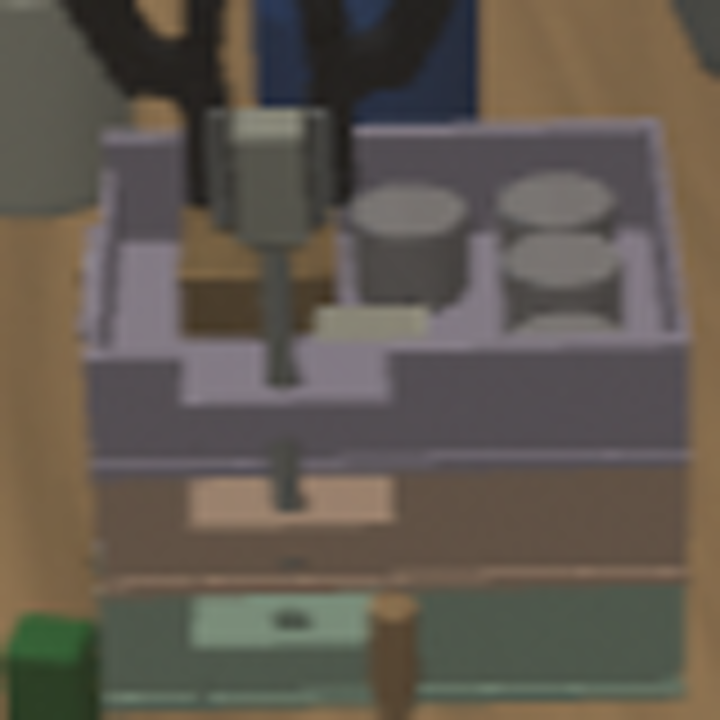

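```bash
python3 - <<'E'
from h import *
s=cam("side")
import cv2
im=s["pixels"][:,:,::-1]
save(s,"s16.png",(276,172,306,216),18 if 0 else 13)
S=lambda x,y:((x+.5)/9-.5+260,(y+.5)/9-.5+140)
sx=np.array([.9895,-.1443,0])
for a,z in[((180,403),.126),((187,522),.084),((191,643),.042)]:
    P=atz(s,S(*a),z); print(z,P,P@sx)
for a,z in[((182,349),.126),((190,480),.084),((194,598),.042)]:
    P=atz(s,S(*a),z); print(z,P,P@sx)
E
```

```text
0.126 [ 0.5092 -0.0135  0.126 ] 0.5058275159461301
0.084 [ 0.5097 -0.0111  0.084 ] 0.5059133655262982
0.042 [ 0.5089 -0.0121  0.042 ] 0.5052691358906856
0.126 [0.5135 0.018  0.126 ] 0.5054769134782731
0.084 [0.5133 0.0125 0.084 ] 0.5061335837179556
0.042 [0.5127 0.0126 0.042 ] 0.5054931531514248
```

View pics/s16.png

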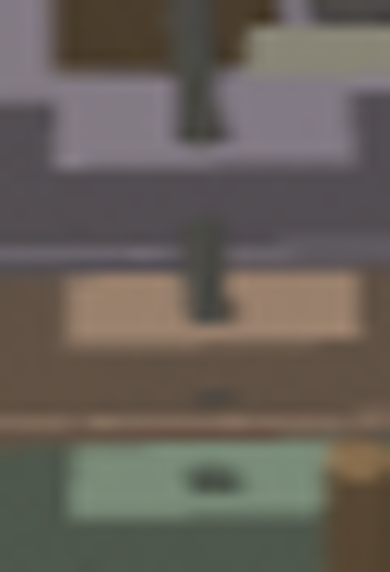

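```bash
python3 -m jog '[[0,0,0,0,0.001,0,0.015],[0,0,0,0,0.002,0,0.015],[0,0,0,0,0.003,0,0.015],[0,0,0,0,0.0038,0,0.015],[0,0,0,0,0.0038,0,0.015],[0,0,0,0,0.0038,0,0.015]]' 40
python3 - <<'E'
from h import *
st();cam("top");s=c=cam("side");save(c,"s17.png",(260,140,340,220),9); st()
p,R=tool(); print(R[:,0])
P=[[p[0],p[1],z] for z in(.21,.126,.084,.061,.042)]
print((proj(s,P)-[260,140]+.5)*9)
E
```

```text
t: 16.75
ee_pos: [0.5399, -0.0005, 0.1974]
orientation: [-4.7, 90.0, -103.0]
ft_force: [1.6, -1.8, 1.8]
width: 0.0216
t 16.75 p [ 0.5399 -0.0005  0.1974] F [ 1.6042 -1.7809  1.7689] w 0.0216
t 16.85 p [ 0.5399 -0.0005  0.1974] F [ 2.0453 -2.2285  2.0721] w 0.021
[-0.0002 -0.0004 -1.    ]
[[269.4191 113.963 ]
 [279.4629 371.5922]
 [284.2288 493.982 ]
 [286.7708 559.3002]
 [288.8358 612.3794]]
```

View pics/s17.png

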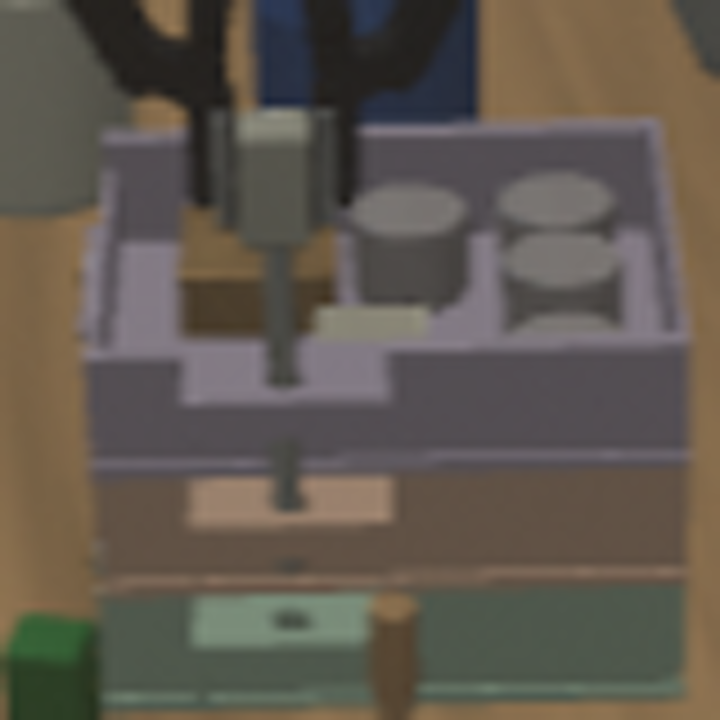

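```bash
python3 -m jog '[[0,0,0,0,0.0005,0.0003,0.015],[0,0,0,0,0.001,0.0006,0.015],[0,0,0,0.002,0.001,0.0006,0.015],[0,0,0,0.004,0.001,0.0006,0.015],[0,0,0,0.006,0.001,0.0006,0.015],[0,0,0,0.008,0.001,0.0006,0.015],[0,0,0,0.010,0.001,0.0006,0.015],[0,0,0,0.012,0.001,0.0006,0.015],[0,0,0,0.014,0.001,0.0006,0.015],[0,0,0,0.014,0.001,0.0006,0.015]]' 40
python3 - <<'E'
from h import *
st();cam("top");s=c=cam("side");save(c,"s18.png",(276,172,316,216),13); st()
p,R=tool(); print(R[:,0])
P=[[p[0],p[1],z] for z in(.126,.084,.0474,.042)]
print((proj(s,P)-[276,172]+.5)*13)
E
```

```text
t: 17.85
ee_pos: [0.5405, -0.001, 0.1828]
orientation: [-92.4, 89.9, 169.4]
ft_force: [0.6, -0.1, -0.6]
width: 0.0212
t 17.85 p [ 0.5405 -0.001   0.1828] F [ 0.5741 -0.0943 -0.6463] w 0.0212
t 17.95 p [ 0.5408 -0.001   0.1832] F [-0.5847 -1.0876  0.0509] w 0.0215
[-0.0004  0.0001 -1.    ]
[[200.5339 121.7427]
 [207.3391 298.5611]
 [213.084  447.9309]
 [213.9175 469.61  ]]
```

View pics/s18.png

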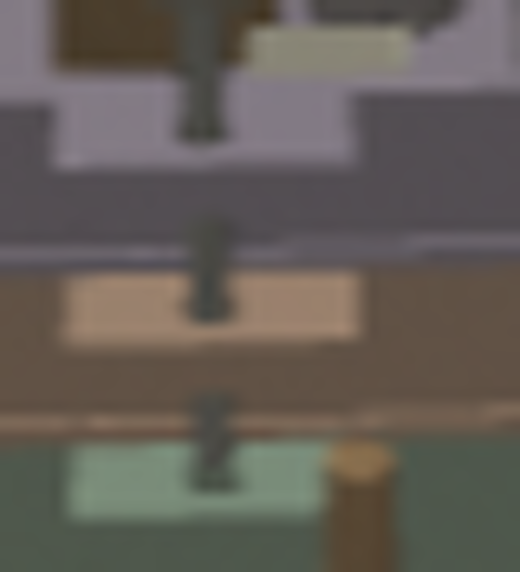

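```bash
python3 -m jog '[[0,0,0,0.0015,0,0,0.015],[0,0,0,0.003,0,0,0.015],[0,0,0,0.004,0,0,0.015],[0,0,0,0.005,0,0,0.015],[0,0,0,0.006,0,0,0.015],[0,0,0,0.007,0,0,0.015],[0,0,0,0.007,0,0,0.015]]' 40
python3 - <<'E'
from h import *
cam("top");st()
E
```

```text
t: 18.65
ee_pos: [0.5409, -0.0011, 0.1761]
orientation: [-71.1, 90.0, -169.3]
ft_force: [-0.5, -1.0, -1.2]
width: 0.0214
t 18.7 p [ 0.5409 -0.0011  0.1762] F [-0.1585 -0.1018  0.0521] w 0.0214
```

```bash
python3 -m jog '[[0,0,0,0.001,0,0,0.015],[0,0,0,0.002,0,0,0.015],[0,0,0,0.003,0,0,0.015],[0,0,0,0.004,0,0,0.015],[0,0,0,0.004,0,0,0.015]]' 40
python3 -m jog '[[0,0,0,0.001,0,0,0.015],[0,0,0,0.002,0,0,0.015],[0,0,0,0.003,0,0,0.015],[0,0,0,0.005,0,0,0.015],[0,0,0,0.007,0,0,0.015],[0,0,0,0.009,0,0,0.015],[0,0,0,0.011,0,0,0.015],[0,0,0,0.013,0,0,0.015],[0,0,0,0.015,0,0,0.015],[0,0,0,0.015,0,0,0.015]]' 40
python3 - <<'E'
from h import *
st();cam("top");s=c=cam("side");save(c,"s19.png",(256,142,316,216),8); st()
E
```

```text
t: 19.2
ee_pos: [0.5409, -0.0011, 0.1721]
orientation: [-68.6, 90.0, -166.8]
ft_force: [0.2, -0.2, -1.1]
width: 0.0212
t: 20.2
ee_pos: [0.5408, -0.0011, 0.1569]
orientation: [-80.4, 90.0, -178.6]
ft_force: [0.2, 0.1, -0.6]
width: 0.0215
t 20.2 p [ 0.5408 -0.0011  0.1569] F [ 0.2145  0.0962 -0.6188] w 0.0215
t 20.3 p [ 0.541  -0.0011  0.1572] F [-0.3094 -0.2992 -0.9504] w 0.0214
```

View pics/s19.png

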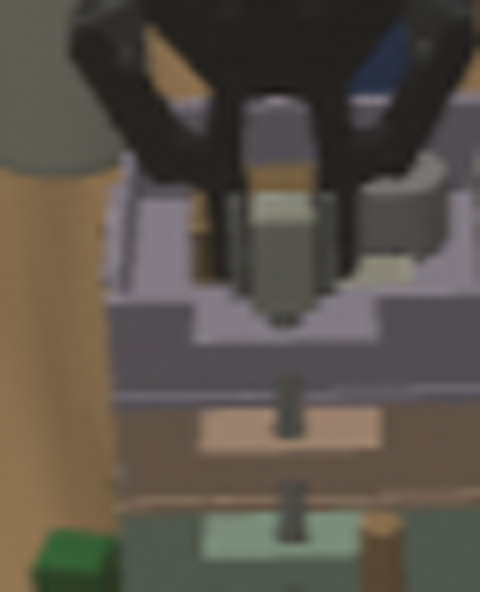

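```bash
python3 -m jog '[[0,0,0,0.0015,0,0,0.015],[0,0,0,0.003,0,0,0.015],[0,0,0,0.004,0,0,0.015],[0,0,0,0.005,0,0,0.015],[0,0,0,0.0055,0,0,0.015],[0,0,0,0.006,0,0,0.015],[0,0,0,0.0065,0,0,0.015],[0,0,0,0.0065,0,0,0.015]]' 40
python3 - <<'E'
from h import *
cam("top");st();cam("top");st()
E
```

```text
t: 21.1
ee_pos: [0.5409, -0.0011, 0.1507]
orientation: [-39.2, 90.0, -137.5]
ft_force: [0.2, 0.7, -1.0]
width: 0.0213
t 21.15 p [ 0.5409 -0.0011  0.1508] F [-0.1382 -0.4527 -0.5113] w 0.0215
t 21.2 p [ 0.541  -0.0011  0.1508] F [-0.0617  0.1097 -1.3973] w 0.0215
```

```bash
python3 -m jog '[[0,0,0,0.0003,0,0,0.015],[0,0,0,0.0006,0,0,0.015],[0,0,0,0.0009,0,0,0.015],[0,0,0,0.0012,0,0,0.015],[0,0,0,0.0012,0,0,0.015]]' 40
python3 - <<'E'
from h import *
cam("top");st();s=c=cam("side");save(c,"s20.png",(256,142,316,216),8);st()
E
```

```text
t: 21.7
ee_pos: [0.541, -0.0011, 0.1502]
orientation: [74.1, 90.0, -24.2]
ft_force: [-1.9, -0.7, 3.8]
width: 0.0211
t 21.75 p [ 0.541  -0.0011  0.1502] F [-2.3292  0.2967  5.2506] w 0.0217
t 21.8 p [ 0.541  -0.0011  0.1502] F [-1.7852 -0.0067  5.3715] w 0.0211
```

View pics/s20.png

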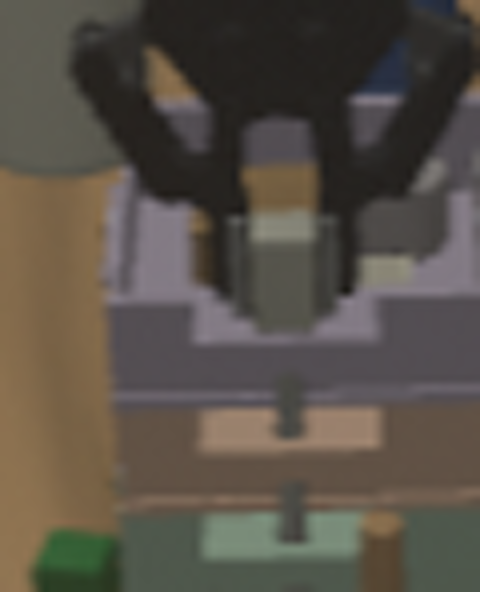

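```bash
python3 -m jog '[[0,0,0,-0.0004,0,0,0.015],[0,0,0,-0.0004,0,0,0.018],[0,0,0,-0.0004,0,0,0.022],[0,0,0,-0.0004,0,0,0.026],[0,0,0,-0.0004,0,0,0.032],[0,0,0,-0.0004,0,0,0.04],[0,0,0,-0.0004,0,0,0.045],[0,0,0,-0.0004,0,0,0.045],[0,0,0,-0.0004,0,0,0.045]]' 20
python3 - <<'E'
from h import *
st();s=c=cam("side");save(c,"s21.png",(256,142,316,216),8);c=cam("wrist"); save(c,"w21.png",None,1.25);st()
E
```

```text
t: 22.7
ee_pos: [0.541, -0.0011, 0.1499]
orientation: [1.7, 90.0, -96.6]
ft_force: [0.4, -0.8, 0.2]
width: 0.0448
t 22.7 p [ 0.541  -0.0011  0.1499] F [ 0.4477 -0.7672  0.2295] w 0.0448
t 22.8 p [ 0.541  -0.0011  0.15  ] F [-0.2731  0.5657  0.2379] w 0.045
```

View pics/s21.png

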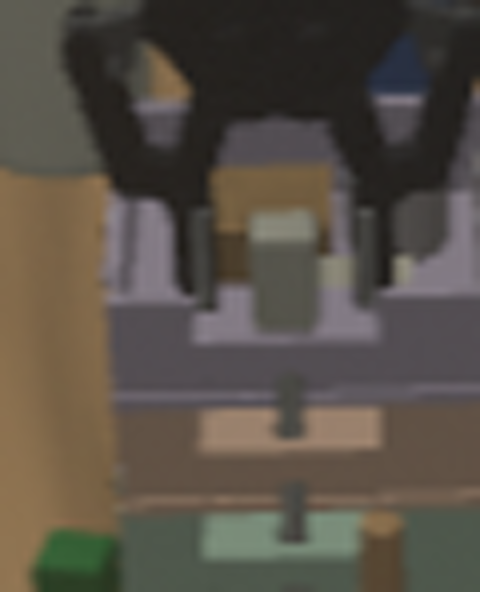

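View pics/w21.png

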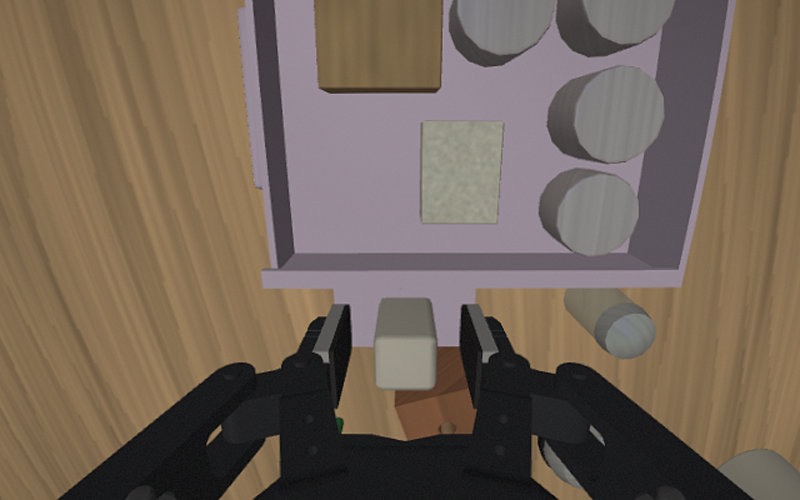

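Released cleanly and the grip stayed put on the top lug (wrist pic grip at (405,340) between open pads). Now retreat straight up.

```bash
python3 -m jog '[[0,0,0,-0.006,0,0,0.045],[0,0,0,-0.016,0,0,0.045],[0,0,0,-0.03,0,0,0.045],[0,0,0,-0.05,0,0,0.045],[0,0,0,-0.08,0,0,0.045],[0,0,0,-0.11,0,0,0.045],[0,0,0,-0.14,0,0,0.045],[0,0,0,-0.16,0,0,0.045],[0,0,0,-0.16,0,0,0.045],[0,0,0,-0.16,0,0,0.045]]' 20
python3 - <<'E'
from h import *
st();s=c=cam("side");save(c,"s22.png",(256,142,316,216),8);save(c,"s22f.png");c=cam("wrist"); save(c,"w22.png",None,1.25);c=cam("top");save(c,"t22.png",(240,140,440,260),4);st()
E
```

```text
t: 23.8
ee_pos: [0.5408, -0.0011, 0.3104]
orientation: [85.2, 89.9, -13.1]
ft_force: [-0.3, 0.4, -0.4]
width: 0.0454
t 23.8 p [ 0.5408 -0.0011  0.3104] F [-0.2673  0.355  -0.4425] w 0.0454
t 23.95 p [ 0.5402 -0.001   0.3086] F [ 0.9847 -0.7255  0.4811] w 0.0451
```

View pics/s22.png

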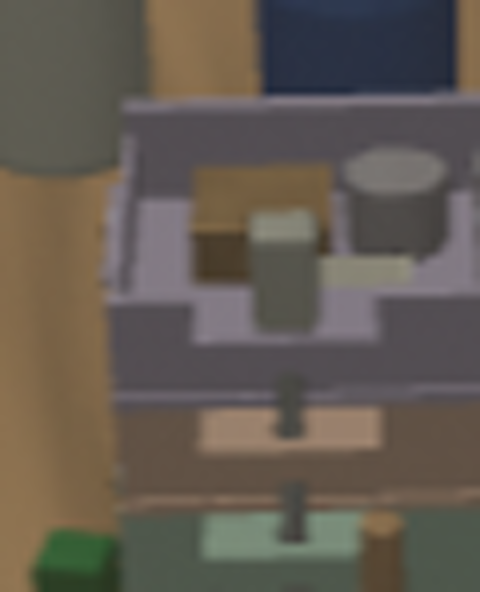

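View pics/w22.png

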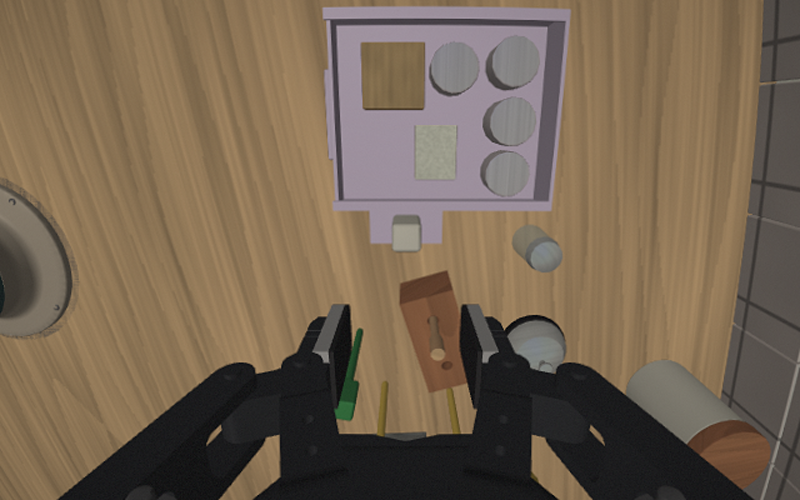

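View pics/s22f.png

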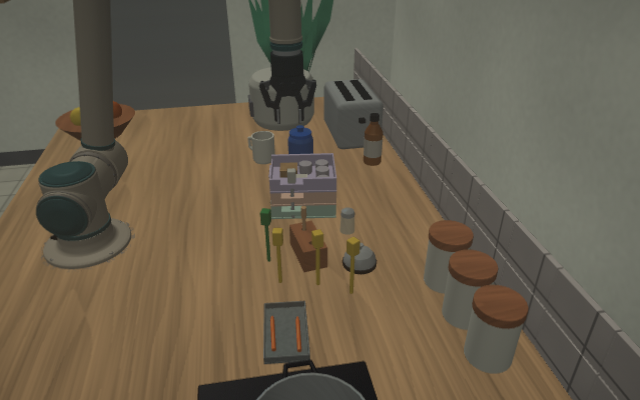

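```bash
python3 - <<'E'
from h import *
s=cam("side");w=cam("wrist"); save(w,"w23.png",(280,140,380,215),8)
S=lambda x,y:((x+.5)/8-.5+256,(y+.5)/8-.5+142)
sx=np.array([.9895,-.1443,0])
for a,z in[((193,342),.126),((199,451),.084),((204,557),.042)]: P=atz(s,S(*a),z); print(z,P,P@sx)
for a,z in[((379,341),.126),((381,446),.084)]: P=atz(s,S(*a),z); print("right",z,P@sx)
g=tri((s,S(284,226)),(w,(406/1.25,220/1.25))); print("grip ctr?",g)
g=np.array([.5402,-.001,.162]); print("pred grip top side",(proj(s,g)-[256,142]+.5)*8, "wrist",proj(w,g)*1.25)
E
```

```text
0.126 [ 0.5096 -0.0134  0.126 ] 0.5061686467334369
0.084 [ 0.5097 -0.0131  0.084 ] 0.5062445927529079
0.042 [ 0.5095 -0.0131  0.042 ] 0.5060630369040203
right 0.126 0.5667757278479971
right 0.084 0.5666008746957055
grip ctr? [0.5429 0.0102 0.1529]
pred grip top side [[277.7788 218.792 ]] wrist [[405.4317 237.939 ]]
```

View pics/w23.png

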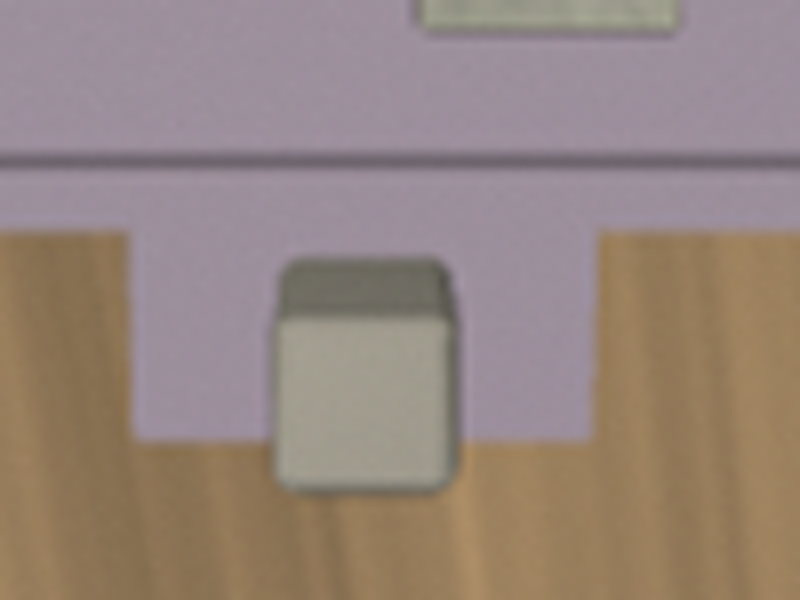

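```bash
python3 - <<'E'
from h import *
st(); print(r.finish_job()); 
E
```

```text
t 24.05 p [ 0.5404 -0.001   0.3087] F [-0.3844  0.6495  0.2373] w 0.0448
the job is handed in; nothing more can be done
None
```

I pinned the stack and handed the job in at about 24 s of the allowed 72 s; finishing gave no verdict.

**What I did:**
1. I took the white-gripped rod out of the stand and put it through the top knuckle.
2. I dragged the top tier back 28 mm to the middle tier's hole and entered that.
3. I drew both tiers forward about 14 mm into line and threaded the bottom knuckle.
4. I lowered the rod until the grip touched the top knuckle. That was at the predicted height, with about 6 N of contact. I then let go and lifted the gripper clear.

**Forces:** The most I read at the wrist was about 6 N sideways while dragging. I only read force around moves, so a brief peak in between could have gone unseen.

**Last checks:**
- **Tiers:** the three knuckles line up within about 0.3 mm along the rails in the side view.
- **Rod height:** the grip's top agrees with the fully home height in the wrist view, and the rod shows through all three knuckles.
- **Bystanders:** everything else looked where it started in the last wide picture. I did not measure each one.
- **Gripper:** the arm touches nothing, with the gripper about 16 cm above the grip.

**Disagreements:**
- The side camera placed the holes 2 to 4 mm off in y from the other two cameras; feeling for the holes agreed with the wrist camera.
- My last two-camera fix on the grip used mismatched image points, so I discarded it and compared against the expected position. That agreed to about 0.5 mm in the wrist view and 1.5 mm in the side view.

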